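Load the disc tester's sprung drawer

TASK

Get the disc tester ready for a run: break its seized lock knob loose and turn it anticlockwise half a turn to its stop, then push the release pin down through the small hole in the tester's top so that the hidden catch lets the drawer spring out. Stack all the white sample discs that are on the bench flat and centred on the ring mark of the drawer's plate, put the steel top weight centred on the stack, and only then push the drawer home until it latches. The release pin must end standing in its stand again; leave the small white jar and the black rubber ring beside them where they are.

Things in the scene. Friction and masses are not known exactly. Their poses are not given: they have to be found in the camera images.
- tester: Grey box, 160 deep (its x) x 180 wide (y) x 120 mm high, fixed to the bench. Origin: centre of its underside; the drawer comes out towards its -x; z up. On its flat top are the lock knob (left, y +45 mm) and the access hole (right, y -55 mm). Open at the front; cavity 164 mm wide, 112 mm high.
- hole (a point): Centre of the mouth of the round access hole, 15 mm in diameter, straight down through the 8 mm thick top; 120 mm above the bench; axes as the tester's. A hidden spring pad of 23 mm diameter lies 30 mm below the mouth; pressed 5 to 8 mm farther down it frees the drawer (3 N at first, 5 N at its bottom, 12 mm down).
- latch (a joint): Travel in m of the hidden latch pad: 0 up at rest, positive pressed down, 0.012 at its bottom; the drawer comes free between 0.005 and 0.008, once the lock knob is also open. The latch springs up again by itself and snaps over the drawer's catch when the drawer is pushed home.
- lock (a joint): Angle in rad of the lock knob on the tester's top: 0 locked, grows anticlockwise seen from above, stop at 3.14. Black, 46 mm across, with an upright grip bar 44 long x 14 thick x 30 mm tall, along the tester's x at 0. Seized: about 0.35 N m in the first 0.3 rad, then it turns freely (0.03 N m) and stays as left. Below about 1.3 rad it bars the drawer.
- lock_grip (a point): Point on the knob's axis at the height to grip the bar, 157 mm above the bench (the bar reaches from 134 to 164 mm); turns with the knob, x along the bar.
- drawer (a joint): Travel in m of the drawer: 0 shut and latched, 0.15 fully sprung out towards the tester's -x. A spring pushes it out with about 5.5 N shut and 2.5 N open; the last 20 mm of pushing home takes up to about 13 N. It must be pushed to about -0.003 (hard stop at -0.005) for the catch to snap, and then rests near 0.
- plate_centre (a point): Centre of the ring mark (50 mm across) on top of the drawer's flat aluminium plate, 24 mm above the bench; plate 95 x 100 mm. A back stop 56 mm wide, up to 74 mm above the bench, stands 35 mm behind the mark, the low front panel, flush with the plate, 45 mm before it. Moves with the drawer; axes as the tester's. When out it lies 105 mm in front of the tester's front face.
- drawer_pull (a point): Middle of the outer face of the aluminium pull bar (70 mm wide, from 8 to 32 mm above the bench) that stands 40 mm out in front of the drawer's front panel; 20 mm above the bench and 93 mm in front of the plate's centre, 48 mm in front of the tester's front face when shut. Push it along the tester's +x. Moves with the drawer.
- pin: Release pin, 114 mm long, 60 g: steel rod 7 mm in diameter, 60 mm long, round tip; then a flange 26 mm across (60 to 65 mm from the tip), then a brown handle 18 mm in diameter (65 to 114 mm from the tip). Origin at the tip, z along the pin towards the handle. Starts upright in the pin stand, tip 10 mm above the bench, handle top at 124 mm.
- pin_stand: White block 56 x 56 x 70 mm high, fixed, with a hole of 15 mm diameter down its middle in which the pin hangs by its flange. Origin: centre of its underside, z up.
- disc1: White ceramic sample disc, 46 mm in diameter, 10 mm thick, about 50 g, all alike; lies flat on the bench. Origin: centre of one flat face (the lower at the start), z towards the other face. May be absent (two to four discs are there).
- disc2: White ceramic sample disc, 46 mm in diameter, 10 mm thick, about 50 g, all alike; lies flat on the bench. Origin: centre of one flat face (the lower at the start), z towards the other face. May be absent (two to four discs are there).
- disc3: White ceramic sample disc, 46 mm in diameter, 10 mm thick, about 50 g, all alike; lies flat on the bench. Origin: centre of one flat face (the lower at the start), z towards the other face. May be absent (two to four discs are there).
- disc4: White ceramic sample disc, 46 mm in diameter, 10 mm thick, about 50 g, all alike; lies flat on the bench. Origin: centre of one flat face (the lower at the start), z towards the other face. May be absent (two to four discs are there).
- top_weight: Steel weight: disc 56 mm in diameter and 8 mm thick with a round knob 20 mm in diameter and 20 mm tall on top (8 to 28 mm up), about 0.18 kg. Origin: centre of its underside, z up. Grip it by the knob.
- jar_low: Bystander: small white jar with a lid, 44 mm in diameter, 52 mm high. Origin: centre of its underside.
- gasket: Bystander: flat black rubber ring, 54 mm across, 9 mm high, lying on the bench. Origin: centre of its underside.
Things that resemble listed ones, but are neither listed nor needed, are in the scene too. What is shaped like the disc3 but green is not meant. Leave any blue look-alike of the disc2 alone.

How it is judged:
By the outcome, as a careful person would: the job done as asked, in the order asked, and still so for the second after the job is handed in, with the robot touching nothing.
Of disc1, disc2, disc3, disc4 only 2 to 4 are there at a start; the rules pass over those that are not, and their reading is None.
At some moment in a run one of disc1, disc2, disc3, disc4 may be knocked a few centimetres aside while the robot is not near it.
It also fails if it takes over 210 s, if anything falls off the work surface, if the arm or the gripper's body presses on something with over 40 N, if the wrist force passes 120 N, or if a joint passes its speed limit or range.

ROBOT

A 7-joint arm with a two-finger parallel gripper is mounted at the origin on the work surface. World frame = base frame: x ahead of the robot, y to its left, z up, the work surface at z = 0. Lengths are in m, angles in rad, forces in N, time in s.
With the tool pointing down it reaches from about 0.35 to 0.775 m from the base axis. Payload 3.1 kg.
Tool frame: the origin (TCP) lies on the centre line of the jaws, within the pads' length; the fingertips stand 8 mm ahead of it and the grasp point (between the pads) lies 11 mm behind it; z points along the fingers, y is the line along which they close (so a half turn about z gives the same grasp; the last joint's range is limited). The gripper opens to 85 mm and grips with 20 to 120 N. Pads are 22 mm wide; open, the fingers measure 114 mm over their backs; the gripper's body (76 mm by 85 mm) begins 54 mm behind the grasp point. The pads swing forward as they close: fully open they stand 13 mm farther back than shut.
Start: joints at [-1.229, 0.311, 0.014, 1.512, -0.004, 1.319, -0.027], TCP at [0.206, 0.51, 0.239] pointing down, gripper open.
Joint ranges: [-2.7, 2.7], [-0.3, 1.91], [-1.27, 1.3], [0.12, 2.57], [-1.44, 4.58], [0.2, 2.03], [-3.05, 3.05]. Speed limits (rad/s): [2.79, 2.79, 3.14, 3.14, 3.14, 3.14, 3.14].

INTERFACE

Orientations are given as a rotation vector (axis times angle).
In Python, from bench import arm, eyes gives the robot as it stands. The module is installed in compiled form; this text tells all that it offers.
- The arm moves only by the tool apply_moves, never from a script. Its arguments are lists of equal length, an entry for each row: "rotation": the turn, a rotation vector about the world's x, y, z in rad, a list of three; "xyz": the shift along the world's x, y, z in mm, a list of three; "gripper": the finger opening in mm, from 0 to 85.4. In form: {"rotation": [[ax, ay, az], ...], "xyz": [[dx, dy, dz], ...], "gripper": [gripper, ...]}. A call has 1 to 5 rows; each row shifts and turns the commanded pose from where the row before left it; what a row does not reach is not made up. A row lasts 1/12 s, in which the tool goes at most 41.7 mm and 7.16 degrees, less where a joint would pass 70% of its speed; a pose out of reach is approached as far as the arm can. A call is refused whole if a number of a shift passes 41.7 or a number of a turn 0.125, either way. A call with a gripper value outside its range is refused whole. The fingers move at their own pace and stop on an object; "newtons" is the grip in N (left out, the last holds). Time passes only in rows, so rows that do not move let the fingers close. It gives the time, the measured TCP pose, the force, the opening and the grip force at its end, in the units of the state.
- arm.read_state(): the state, without advancing time (a new reading comes with each control period).
- eyes.grab_frame(name): name is "scene" or "top"; returns a dict with "pixels" (480x640x3 uint8, red, green, blue), "fx", "fy", "cx", "cy" (pixels), "dist" ([k1, k2, p1, p2, k3] as OpenCV has them; the pictures are not rectified), "rvec" (rotation vector, rad) and "tvec" (3), from world to camera coordinates, as OpenCV has them. Camera axes: x right, y down, z forward; pixel columns grow to the right and rows downward; lengths in m; the calibration is good to about 2 mm. A picture is of the moment at which its call begins. There is no depth.
- arm.job_done(): hands the job in; it is judged then, once.
The state is a dict: "t": time; "joints": joint angles; "qvel": joint speeds; "effort": joint torques, N m; "tool_pos": TCP position; "ee_rot": TCP orientation; "contact_force": force on the tool from outside, world axes, zero at the start; "wrist_torque": the same for the moment, N m; "opening": finger opening in m; "finger_force": force on a finger pad.
Only numpy, scipy, OpenCV 4.12 (cv2) and the standard library are available. Lean on these libraries where they do the work, as an engineer would, in place of code of your own. Each camera call takes 0.05 s, during which the arm holds its last target. There are 200 camera calls.

## Working session

There is one attempt and no reset: what is moved stays moved. The work goes in short steps, Python scripts to look and compute and a tool call to move; the robot and the scene stay as the last step left them, time stands still between calls to the robot, and variables do not carry over. Pictures are saved under pics/ and viewed, at most 14 in all, crops included, and the job is handed in when it is done.

Besides the shell and the picture viewer there is one more tool, called after "Call:" as name(argument=value, ...), one argument or row to a line, values as JSON. apply_moves: Moves the arm, as the interface text tells. Its arguments: {"type":"object","properties":{"rotation":{"type":"array"},"xyz":{"type":"array"},"gripper":{"type":"array"},"newtons":{"type":"number"}},"required":["rotation","xyz","gripper"]}

```bash
mkdir -p pics; cat > h.py <<'E'
import numpy as np, cv2
from bench import arm, eyes
def grab(n,save=None):
    f=eyes.grab_frame(n)
    if save: cv2.imwrite('pics/'+save,f['pixels'][:,:,::-1])
    return f
def K(f): return np.array([[f['fx'],0,f['cx']],[0,f['fy'],f['cy']],[0,0,1]])
def ray(f,uv):
    p=cv2.undistortPoints(np.array(uv,float).reshape(-1,1,2),K(f),np.array(f['dist'],float)).reshape(-1,2)
    R=cv2.Rodrigues(np.array(f['rvec'],float))[0]; c=-R.T@np.array(f['tvec'],float)
    d=np.c_[p,np.ones(len(p))]@R
    return c,d
def onz(f,uv,z):
    c,d=ray(f,uv); return c+d*((z-c[2])/d[:,2])[:,None]
def proj(f,P):
    return cv2.projectPoints(np.array(P,float).reshape(-1,1,3),np.array(f['rvec'],float),np.array(f['tvec'],float),K(f),np.array(f['dist'],float))[0].reshape(-1,2)
E
python3 -c "
from h import *
for n in ('scene','top'):
    f=grab(n,n+'0.png'); c,d=ray(f,[[320,240]]); print(n,f['fx'],c,d,f['dist'])
print(arm.read_state())"
```

```text
scene 535.8845892163182 [ 1.3697892  -0.41552746  0.80902674] [[-0.70076148  0.38467754 -0.6008859 ]] [-0.04277647  0.          0.          0.          0.        ]
top 507.61723228755125 [0.35362012 0.02902936 1.16486765] [[ 0.2215172   0.0134134  -0.97524675]] [-0.09189227  0.          0.          0.          0.        ]
{'t': 0.1, 'joints': array([-1.22869224,  0.31164643,  0.01395801,  1.51289964, -0.00442029,
        1.31919311, -0.02718276]), 'qvel': array([ 0.0013908 , -0.00265771, -0.0002421 , -0.00272025,  0.00043645,
       -0.00064369,  0.0004258 ]), 'effort': array([ 6.64514555e-04, -3.80860019e+01,  1.46543439e-01, -2.31244737e+01,
        1.22142638e-02,  8.17820983e-03, -1.23394798e-06]), 'tool_pos': array([0.2056727 , 0.50941104, 0.238328  ]), 'ee_rot': array([-0.59893021, -3.08361857,  0.0032783 ]), 'contact_force': array([ 0.00195825, -0.78823558, -0.67174641]), 'wrist_torque': array([ 0.00825507,  0.00030941, -0.02253041]), 'finger_force': 0.0, 'opening': 0.08528102227210695}
```

View pics/scene0.png

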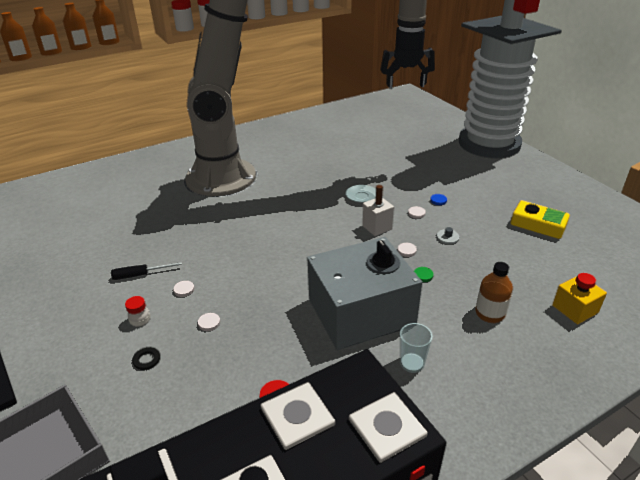

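View pics/top0.png

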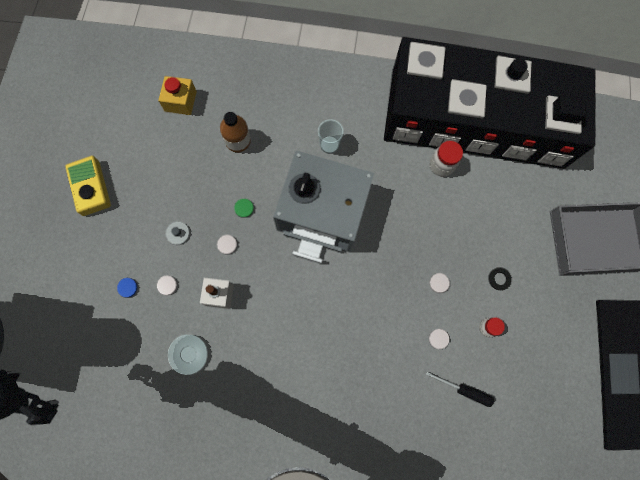

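Top view: the white disc candidates are at (227,244), (166,285), (440,283) and (439,339). The look-alikes are blue (127,287), green (244,208), the glass dish (188,354) and the jar with the red lid (494,327). The weight is at (177,233), the pin and stand at (214,292), the tester at (325,198) with its knob at (304,187) and hole at (348,202), and the gasket at (500,279).

```bash
cat > m1.py <<'E'
from h import *
def blobs(f,mask,amin=60,amax=6000):
    c,_=cv2.findContours(mask.astype(np.uint8),cv2.RETR_EXTERNAL,cv2.CHAIN_APPROX_NONE)
    return [k for k in c if amin<cv2.contourArea(k)<amax]
def white(f,th=165):
    p=f['pixels'].astype(int); return (p.min(2)>th)&(p.max(2)-p.min(2)<40)
def discs(n='top',z=0.01,f=None):
    f=f or grab(n); out=[]
    for k in blobs(f,white(f)):
        P=onz(f,k.reshape(-1,2),z); (c,r)=cv2.minEnclosingCircle(P[:,:2].astype(np.float32)*1000)
        out.append((np.round(k.reshape(-1,2).mean(0)),np.round(c,1),round(r*2,1), round(cv2.contourArea(P[:,:2].astype(np.float32)*1000)**.5*1.128,1)))
    return out
E
python3 -c "
from m1 import *
for n in('top','scene'):
  f=grab(n)
  print(n); [print(*o) for o in discs(n,f=f)]
f=grab('top');im=f['pixels'][:,:,::-1]
cv2.imwrite('pics/c1.png',np.hstack([cv2.resize(im[130:280,255:405],(600,600),interpolation=2)]))
cv2.imwrite('pics/c2.png',cv2.resize(im[200:320,130:290],(800,600),interpolation=2))
"
```

```text
top
[439. 339.] [ 431.6 -254.6] 44.4 41.4
[213. 291.] [458.9 266.3] 79.3 49.3
[166. 285.] [456.5 379.8] 43.9 41.8
[439. 282.] [ 559.9 -241.5] 43.4 41.1
[308. 251.] [581.2  68.2] 69.5 47.8
[226. 244.] [573.2 260. ] 43.4 41.2
[314. 236.] [623.2  61.8] 99.4 37.4
[558. 118.] [1040.  -519.6] 119.3 50.6
[467.  97.] [1040.8 -267.8] 119.4 95.6
[514.  74.] [1133.2 -383.6] 119.7 67.8
[426.  59.] [1131.9 -153.7] 120.5 95.5
scene
[234. 475.] [ 903.7 -326.6] 37.6 16.0
[268. 468.] [ 928.2 -279. ] 61.0 33.9
[167. 465.] [ 836.2 -412.5] 63.1 27.1
[572. 466.] [1173.1  140.9] 121.2 80.5
[611. 446.] [1172.6  238.9] 111.1 63.6
[387. 425.] [951.7 -62.4] 131.7 105.8
[297. 413.] [ 853.5 -185. ] 131.8 105.9
[208. 320.] [ 559.6 -240.4] 45.9 42.9
[183. 287.] [ 432.  -253.3] 45.6 42.3
[407. 248.] [573.  262.1] 46.1 42.5
[447. 236.] [583.9 381.2] 53.3 34.4
[417. 211.] [455.8 382. ] 45.9 42.4
[383. 206.] [382.9 312.1] 73.9 37.7
```

View pics/c1.png

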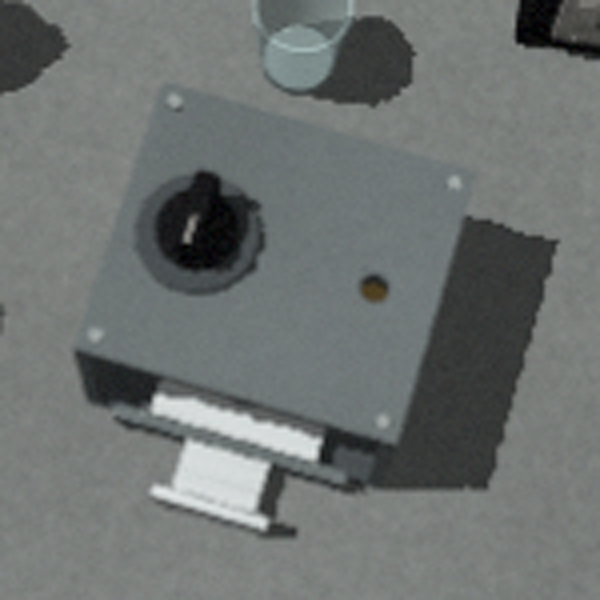

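View pics/c2.png

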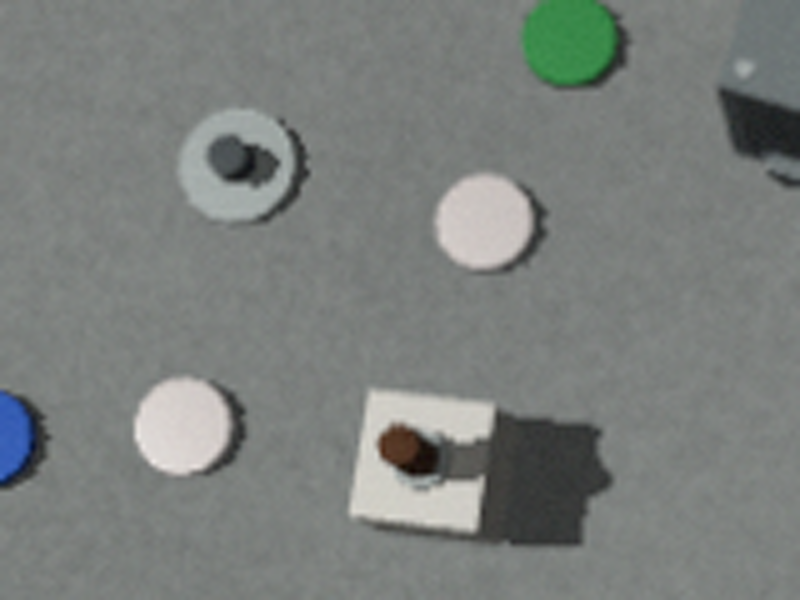

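Crop c1 shows the tester's top corners at (165,83), (472,172), (398,445) and (75,350), with the knob bar along its x axis and the hole at (374,288). Crop c2 shows the pin stand's top corners at (370,389), (496,405), (478,530) and (350,515), the handle top at (400,443), and plain white discs.

```bash
cat > m2.py <<'E'
from m1 import *
f=grab('top'); g=grab('scene')
def c(xy,s,o): return (np.array(xy,float)+.5)/s-.5+np.array(o)
C=c([[165,83],[472,172],[398,445],[75,350]],4,(255,130))
P=onz(f,C,.12)[:,:2]; print('tester',P*1000, 'sides',[np.linalg.norm(P[i]-P[(i+1)%4])for i in range(4)])
ct=P.mean(0); bx=(P[0]+P[1]-P[2]-P[3]); th=np.arctan2(bx[1],bx[0]); by=P[0]+P[3]-P[1]-P[2]; th2=np.arctan2(by[1],by[0])-np.pi/2
print('centre',ct*1000,np.degrees([th,th2]))
t=(th+th2)/2; R=np.array([[np.cos(t),-np.sin(t)],[np.sin(t),np.cos(t)]])
print('hole pred',(ct+R@[0,-.055])*1000,'meas',onz(f,c([[374,288]],4,(255,130)),.12)*1000)
print('knob pred',(ct+R@[0,.045])*1000)
S=c([[370,389],[496,405],[478,530],[350,515]],5,(130,200)); Q=onz(f,S,.07)[:,:2]
bx=(Q[0]+Q[1]-Q[2]-Q[3]); print('stand',Q.mean(0)*1000,np.degrees(np.arctan2(bx[1],bx[0])),'handle',onz(f,c([[400,443]],5,(130,200)),.124)*1000)
print('weight',onz(f,c([[228,153]],5,(130,200)),.028)*1000,onz(f,c([[238,165]],5,(130,200)),.008)*1000)
# verify in scene
h=ct+R@[0,-.055];k=ct+R@[0,.045]
T=[ [*(ct+R@v),.12] for v in([.08,.09],[.08,-.09],[-.08,-.09],[-.08,.09])]+[[*h,.12],[*k,.164],[*Q.mean(0),.07],[*Q.mean(0),.124]]
T+=[[*q,.07] for q in Q]
im=cv2.resize(g['pixels'][165:315,290:470,::-1],None,fx=4,fy=4,interpolation=2)
for u in (proj(g,T)-[290,165]+.5)*4-.5: cv2.drawMarker(im,tuple(int(round(a)) for a in u),(0,0,255),0,9,1)
cv2.imwrite('pics/c3.png',im)
E
python3 m2.py
```

```text
tester [[782.87438076 126.33750243]
 [757.81540229 -47.4049966 ]
 [600.26183395 -28.09036005]
 [624.98547207 149.16354508]] sides [np.float64(0.17554033260907603), np.float64(0.15873305289065928), np.float64(0.17896984429334084), np.float64(0.15953035982918953)]
centre [691.48427227  50.00142271] [-7.60922018 -8.07254762]
hole pred [683.98103507  -4.48436838] meas [[683.93783893  -3.60264122 120.        ]]
knob pred [697.62328452  94.58070634]
stand [453.4489343  253.48012846] 2.384723033276599 handle [[453.7011674  253.33168867 124.        ]]
weight [[582.85906813 379.90604917  28.        ]] [[581.92262539 380.12151103   8.        ]]
```

View pics/c3.png

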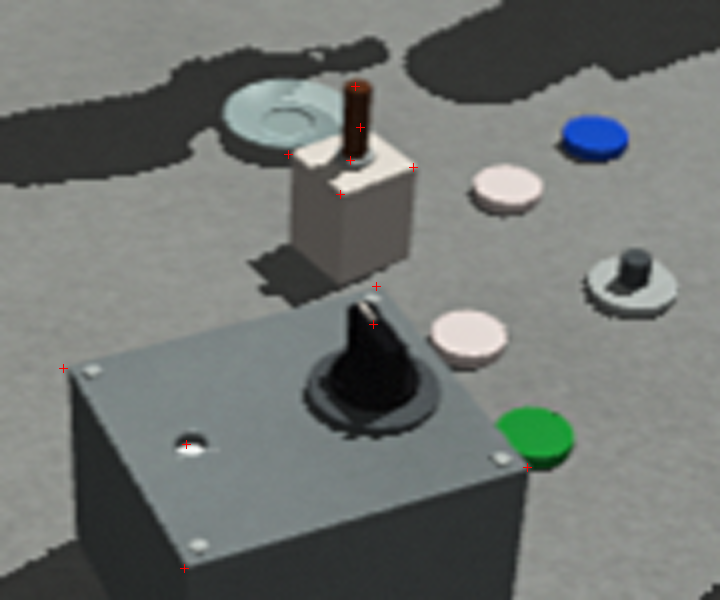

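Call:
apply_moves(
  rotation=[
    [0, 0, -0.1206],
    [0, 0, -0.1206],
    [0, 0, -0.1206],
    [0, 0, -0.1206],
    [0, 0, -0.1206],
  ],
  xyz=[
    [20.5, -17.3, 0],
    [20.5, -17.3, 0],
    [20.5, -17.3, 0],
    [20.5, -17.3, 0],
    [20.5, -17.3, 0],
  ],
  gripper=[85, 85, 85, 85, 85],
  newtons=80,
)

```text
t: 0.77
tool_pos: [0.3092, 0.4226, 0.2394]
ee_rot: [1.496, 2.763, 0.0]
contact_force: [0.6, 0.2, -0.2]
opening: 0.085
finger_force: 0.0
```

Call:
apply_moves(
  rotation=[
    [0, 0, -0.1206],
    [0, 0, -0.1206],
    [0, 0, -0.1206],
    [0, 0, -0.1206],
    [0, 0, -0.1206],
  ],
  xyz=[
    [20.5, -17.3, 0],
    [20.5, -17.3, 0],
    [20.5, -17.3, 0],
    [20.5, -17.3, 0],
    [20.5, -17.3, 0],
  ],
  gripper=[85, 85, 85, 85, 85],
)

```text
t: 1.18
tool_pos: [0.4117, 0.3361, 0.2395]
ee_rot: [-2.249, -2.194, -0.001]
contact_force: [0.0, 0.2, 0.5]
opening: 0.0852
finger_force: 0.0
```

Call:
apply_moves(
  rotation=[
    [0, 0, -0.1206],
    [0, 0, -0.1206],
    [0, 0, -0.1206],
    [0, 0, -0.1206],
    [0, 0, -0.1206],
  ],
  xyz=[
    [20.5, -17.3, 0],
    [20.5, -17.3, 0],
    [20.5, -17.3, 0],
    [20.5, -17.3, 0],
    [20.5, -17.3, 0],
  ],
  gripper=[85, 85, 85, 85, 85],
)

```text
t: 1.6
tool_pos: [0.5142, 0.2497, 0.2394]
ee_rot: [-2.798, -1.427, -0.0]
contact_force: [0.1, 0.3, -0.2]
opening: 0.0851
finger_force: 0.0
```

Call:
apply_moves(
  rotation=[
    [0, 0, -0.1206],
    [0, 0, -0.1206],
    [0, 0, -0.1206],
    [0, 0, -0.1206],
    [0, 0, -0.1206],
  ],
  xyz=[
    [20.5, -17.3, 0],
    [20.5, -17.3, 0],
    [20.5, -17.3, 0],
    [20.5, -17.3, 0],
    [20.5, -17.3, 0],
  ],
  gripper=[85, 85, 85, 85, 85],
)

```text
t: 2.02
tool_pos: [0.6167, 0.1635, 0.2392]
ee_rot: [-3.096, -0.532, 0.0]
contact_force: [0.7, 0.7, 0.3]
opening: 0.0851
finger_force: 0.0
```

Call:
apply_moves(
  rotation=[
    [0, 0, -0.1206],
    [0, 0, -0.1206],
    [0, 0, -0.1206],
    [0, 0, -0.1206],
    [0, 0, 0],
  ],
  xyz=[
    [20.5, -17.3, 0],
    [20.5, -17.3, 0],
    [20.5, -17.3, 0],
    [20.5, -17.3, 0],
    [0, 0, 0],
  ],
  gripper=[85, 85, 60, 60, 60],
)

```text
t: 2.43
tool_pos: [0.7003, 0.0879, 0.2373]
ee_rot: [3.126, -0.231, 0.001]
contact_force: [-0.7, -2.4, -0.2]
opening: 0.0601
finger_force: 0.0
```

```bash
cat > st.py <<'E'
from h import *
from scipy.spatial.transform import Rotation as Ro
def st():
    s=arm.read_state(); R=Ro.from_rotvec(s['ee_rot']).as_matrix()
    print('t',round(s['t'],2),'pos',np.round(s['tool_pos']*1000,1),'yaw_y %.2f'%np.degrees(np.arctan2(R[1,1],R[0,1])),'z',np.round(R[:,2],3),'q',np.round(s['joints'],2),'F',np.round(s['contact_force'],1),'op',round(s['opening']*1000,1),s['finger_force'])
if __name__=='__main__': st()
E
python3 st.py
```

```text
t 2.43 pos [700.3  87.9 237.3] yaw_y -98.45 z [ 0.    -0.007 -1.   ] q [-0.49  0.73  0.72  1.01 -0.45  1.55 -1.62] F [-0.7 -2.4 -0.2] op 60.1 0.0
```

Call:
apply_moves(
  rotation=[
    [0, 0, 0],
    [0, 0, 0],
    [0, 0, 0],
  ],
  xyz=[
    [0, 0, -25],
    [0, 0, -20],
    [0, 0, 0],
  ],
  gripper=[60, 60, 60],
)

```text
t: 2.68
tool_pos: [0.6951, 0.0958, 0.189]
ee_rot: [3.134, -0.213, -0.015]
contact_force: [-0.4, -0.4, -0.9]
opening: 0.0601
finger_force: 0.0
```

```bash
python3 st.py
```

```text
t 2.68 pos [695.1  95.8 189. ] yaw_y -97.78 z [-0.009  0.    -1.   ] q [-0.51  0.74  0.71  1.1  -0.46  1.45 -1.59] F [-0.4 -0.4 -0.9] op 60.1 0.0
```

Call:
apply_moves(
  rotation=[
    [0, 0, 0],
    [0, 0, 0],
    [0, 0, 0],
    [0, 0, 0],
    [0, 0, 0],
  ],
  xyz=[
    [0, 1, -15],
    [0, 0, -15],
    [0, 0, -15],
    [0, 0, 0],
    [0, 0, 0],
  ],
  gripper=[60, 60, 60, 60, 60],
)

```text
t: 3.1
tool_pos: [0.6974, 0.0967, 0.1494]
ee_rot: [-3.134, 0.212, 0.002]
contact_force: [-0.2, -0.5, 0.2]
opening: 0.06
finger_force: 0.0
```

```bash
python3 st.py
```

```text
t 3.1 pos [697.4  96.7 149.4] yaw_y -97.75 z [-0.001  0.    -1.   ] q [-0.52  0.77  0.7   1.17 -0.47  1.37 -1.58] F [-0.2 -0.5  0.2] op 60.0 0.0
```

Aligned; close on the bar.

Call:
apply_moves(
  rotation=[
    [0, 0, 0],
    [0, 0, 0],
    [0, 0, 0],
    [0, 0, 0],
    [0, 0, 0],
  ],
  xyz=[
    [0, 0, -2],
    [0, 0, 0],
    [0, 0, 0],
    [0, 0, 0],
    [0, 0, 0],
  ],
  gripper=[10, 5, 5, 5, 5],
  newtons=100,
)

```text
t: 3.52
tool_pos: [0.6984, 0.0955, 0.1487]
ee_rot: [-3.134, 0.214, -0.003]
contact_force: [-1.1, -0.0, 2.7]
opening: 0.0118
finger_force: 99.0
```

Call:
apply_moves(
  rotation=[
    [0, 0, 0],
    [0, 0, 0],
    [0, 0, 0],
    [0, 0, 0],
    [0, 0, 0.05],
  ],
  xyz=[
    [0, 0, 0],
    [0, 0, 0],
    [0, 0, 0],
    [0, 0, 0],
    [0, 0, 0],
  ],
  gripper=[5, 5, 5, 5, 5],
)

```text
t: 3.93
tool_pos: [0.6984, 0.0955, 0.1487]
ee_rot: [3.139, -0.135, 0.003]
contact_force: [-0.9, -0.7, 7.0]
opening: 0.0118
finger_force: 99.6
```

```bash
python3 st.py
```

```text
t 3.93 pos [698.4  95.5 148.7] yaw_y -94.93 z [ 0.002 -0.    -1.   ] q [-0.52  0.76  0.69  1.17 -0.47  1.36 -1.53] F [-0.9 -0.7  7. ] op 11.8 99.58467364311218
```

Call:
apply_moves(
  rotation=[
    [0, 0, 0.08],
    [0, 0, 0.08],
    [0, 0, 0.08],
    [0, 0, 0.08],
    [0, 0, 0.1],
  ],
  xyz=[
    [0, 0, 0],
    [0, 0, 0],
    [0, 0, 0],
    [0, 0, 0],
    [0, 0, 0],
  ],
  gripper=[5, 5, 5, 5, 5],
)

```text
t: 4.35
tool_pos: [0.6983, 0.0957, 0.1487]
ee_rot: [3.097, 0.528, 0.003]
contact_force: [-1.3, -0.7, 5.0]
opening: 0.0119
finger_force: 99.4
```

Call:
apply_moves(
  rotation=[
    [0, 0, 0.1],
    [0, 0, 0.1],
    [0, 0, 0.1],
    [0, 0, 0.1],
    [0, 0, 0.1],
  ],
  xyz=[
    [0, 0, 0],
    [0, 0, 0],
    [0, 0, 0],
    [0, 0, 0],
    [0, 0, 0],
  ],
  gripper=[5, 5, 5, 5, 5],
)

```text
t: 4.77
tool_pos: [0.6983, 0.0959, 0.1487]
ee_rot: [2.87, 1.278, 0.002]
contact_force: [-1.7, 0.2, 5.5]
opening: 0.0116
finger_force: 99.5
```

```bash
python3 st.py
```

```text
t 4.77 pos [698.3  95.9 148.7] yaw_y -41.97 z [ 0.001  0.    -1.   ] q [-0.42  0.72  0.49  1.16 -0.33  1.33 -0.69] F [-1.7  0.2  5.5] op 11.6 99.45699691772461
```

Call:
apply_moves(
  rotation=[
    [0, 0, 0.11],
    [0, 0, 0.11],
    [0, 0, 0.11],
    [0, 0, 0.11],
    [0, 0, 0.11],
  ],
  xyz=[
    [0, 0, 0],
    [0, 0, 0],
    [0, 0, 0],
    [0, 0, 0],
    [0, 0, 0],
  ],
  gripper=[5, 5, 5, 5, 5],
)

```text
t: 5.18
tool_pos: [0.6981, 0.0959, 0.1487]
ee_rot: [2.414, 2.01, 0.002]
contact_force: [-1.9, 0.3, 5.9]
opening: 0.012
finger_force: 99.5
```

Call:
apply_moves(
  rotation=[
    [0, 0, 0.11],
    [0, 0, 0.11],
    [0, 0, 0.11],
    [0, 0, 0.11],
    [0, 0, 0.11],
  ],
  xyz=[
    [0, 0, 0],
    [0, 0, 0],
    [0, 0, 0],
    [0, 0, 0],
    [0, 0, 0],
  ],
  gripper=[5, 5, 5, 5, 5],
)

```text
t: 5.6
tool_pos: [0.698, 0.0959, 0.1487]
ee_rot: [1.777, 2.59, 0.001]
contact_force: [-2.1, -0.2, 6.1]
opening: 0.0122
finger_force: 99.5
```

Call:
apply_moves(
  rotation=[
    [0, 0, 0.11],
    [0, 0, 0.11],
    [0, 0, 0.11],
    [0, 0, 0.11],
    [0, 0, 0.11],
  ],
  xyz=[
    [0, 0, 0],
    [0, 0, 0],
    [0, 0, 0],
    [0, 0, 0],
    [0, 0, 0],
  ],
  gripper=[5, 5, 5, 5, 5],
)

```text
t: 6.02
tool_pos: [0.6979, 0.0958, 0.1487]
ee_rot: [1.007, 2.975, 0.001]
contact_force: [-2.4, -0.3, 5.8]
opening: 0.0117
finger_force: 99.5
```

Call:
apply_moves(
  rotation=[
    [0, 0, 0.11],
    [0, 0, 0.11],
    [0, 0, 0.11],
    [0, 0, 0.11],
    [0, 0, 0.06],
  ],
  xyz=[
    [0, 0, 0],
    [0, 0, 0],
    [0, 0, 0],
    [0, 0, 0],
    [0, 0, 0],
  ],
  gripper=[5, 5, 5, 5, 5],
)

```text
t: 6.43
tool_pos: [0.6978, 0.0956, 0.1487]
ee_rot: [0.242, 3.132, 0.0]
contact_force: [-2.7, 0.2, 5.9]
opening: 0.0124
finger_force: 99.5
```

```bash
python3 st.py; python3 -c "
from h import *
print(arm.read_state()['wrist_torque'])"
```

```text
t 6.43 pos [697.8  95.6 148.7] yaw_y 81.18 z [ 0.  0. -1.] q [-0.17  0.69  0.03  1.15 -0.02  1.3   1.27] F [-2.7  0.2  5.9] op 12.4 99.53604698181152
[-0.11089422  0.56720917 -0.04492312]
```

Nudge to the stop, watching torque, then release and lift.

Call:
apply_moves(
  rotation=[
    [0, 0, 0.02],
    [0, 0, 0.02],
    [0, 0, 0],
    [0, 0, 0],
  ],
  xyz=[
    [0, 0, 0],
    [0, 0, 0],
    [0, 0, 0],
    [0, 0, 0],
  ],
  gripper=[5, 5, 5, 5],
)

```text
t: 6.77
tool_pos: [0.6978, 0.0956, 0.1487]
ee_rot: [0.191, 3.136, 0.002]
contact_force: [-2.6, 0.2, 5.4]
opening: 0.0124
finger_force: 100.3
```

```bash
python3 st.py; python3 -c "
from h import *
print(arm.read_state()['wrist_torque'])"
```

```text
t 6.77 pos [697.8  95.6 148.7] yaw_y 83.01 z [ 0.     0.001 -1.   ] q [-0.17  0.69  0.02  1.15 -0.01  1.3   1.3 ] F [-2.6  0.2  5.4] op 12.4 100.29704689979553
[ 0.02189405  0.57455118 -0.94664997]
```

Call:
apply_moves(
  rotation=[
    [0, 0, -0.01],
    [0, 0, 0],
    [0, 0, 0],
    [0, 0, 0],
    [0, 0, 0],
  ],
  xyz=[
    [0, 0, 0],
    [0, 0, 0],
    [0, 0, 0],
    [0, 0, 20],
    [0, 0, 35],
  ],
  gripper=[60, 60, 60, 60, 60],
)

```text
t: 7.18
tool_pos: [0.6945, 0.0954, 0.1964]
ee_rot: [-0.2, -3.123, 0.004]
contact_force: [-0.4, -0.5, -0.9]
opening: 0.06
finger_force: 0.0
```

Call:
apply_moves(
  rotation=[
    [0, 0, -0.09],
    [0, 0, -0.09],
    [0, 0, -0.09],
    [0, 0, -0.09],
    [0, 0, -0.09],
  ],
  xyz=[
    [-24.4, 15.9, 0],
    [-24.4, 15.9, 0],
    [-24.4, 15.9, 0],
    [-24.4, 15.9, 0],
    [-24.4, 15.9, 0],
  ],
  gripper=[60, 60, 60, 60, 60],
)

```text
t: 7.6
tool_pos: [0.5746, 0.176, 0.2019]
ee_rot: [-0.902, -3.009, 0.0]
contact_force: [0.2, 0.2, 0.9]
opening: 0.0603
finger_force: 0.0
```

Call:
apply_moves(
  rotation=[
    [0, 0, -0.09],
    [0, 0, -0.09],
    [0, 0, -0.09],
    [0, 0, -0.09],
    [0, 0, -0.09],
  ],
  xyz=[
    [-24.4, 15.9, 0],
    [-24.4, 15.9, 0],
    [-24.4, 15.9, 0],
    [-24.4, 15.9, 0],
    [-24.4, 15.9, 0],
  ],
  gripper=[60, 60, 60, 60, 60],
)

```text
t: 8.02
tool_pos: [0.4525, 0.2555, 0.202]
ee_rot: [-1.55, -2.732, 0.0]
contact_force: [-0.1, 0.6, 0.4]
opening: 0.0604
finger_force: 0.0
```

Call:
apply_moves(
  rotation=[
    [0, 0, 0],
    [0, 0, 0],
    [0, 0, 0],
    [0, 0, 0],
  ],
  xyz=[
    [0, 0, -20],
    [0, 0, -20],
    [0, 0, 0],
    [0, 0, 0],
  ],
  gripper=[60, 60, 60, 60],
)

```text
t: 8.35
tool_pos: [0.4531, 0.2543, 0.1614]
ee_rot: [-1.544, -2.735, 0.004]
contact_force: [0.7, 0.4, -0.8]
opening: 0.0599
finger_force: 0.0
```

```bash
python3 st.py; python3 -c "
from m1 import *
f=grab('top','t2.png'); [print(*o) for o in discs(f=f)]"
```

```text
t 8.35 pos [453.1 254.3 161.4] yaw_y 31.11 z [-0.002 -0.002 -1.   ] q [-0.63  0.31  0.11  1.72 -0.04  1.12  0.03] F [ 0.7  0.4 -0.8] op 59.9 0.0
[439. 339.] [ 431.8 -254.5] 44.6 42.6
[221. 300.] [442.4 245.7] 27.2 21.0
[220. 283.] [481.4 256.7] 37.4 25.5
[439. 282.] [ 559.9 -242. ] 44.4 42.2
[308. 251.] [580.1  67.8] 70.3 48.6
[226. 244.] [572.8 260.2] 44.3 42.3
[314. 236.] [623.1  61.5] 100.0 38.3
[558. 118.] [1040.  -520.8] 120.8 52.9
[467.  98.] [1041.1 -269. ] 121.0 96.7
[514.  74.] [1132.1 -383.3] 121.6 70.7
[426.  59.] [1131.6 -154.2] 120.7 96.3
[386.  47.] [1148.6  -46.3] 85.6 43.8
[329.  38.] [1149.8  107. ] 150.0 96.8
[281.  34.] [1152.4  231.7] 108.5 46.9
[220.  25.] [1147.  401.] 147.3 87.0
[181.  16.] [1163.7  502.9] 53.7 31.3
[106.  16.] [1142.8  714.1] 102.3 41.8
```

View pics/t2.png

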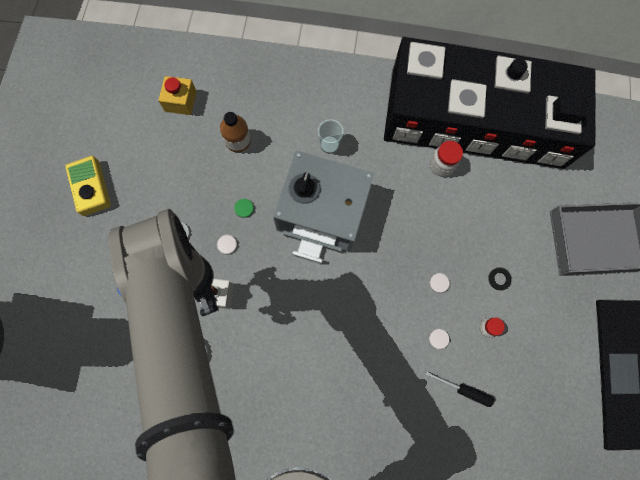

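The knob's bar is now reversed, at (304,187). The gripper is over the pin at (214,292) and the discs haven't moved. I'll descend and grip the handle.

Call:
apply_moves(
  rotation=[
    [0, 0, 0],
    [0, 0, 0],
    [0, 0, 0],
    [0, 0, 0],
    [0, 0, 0],
  ],
  xyz=[
    [0, 0, -25],
    [0, 0, -25],
    [0, 0, -20],
    [0, 0, 0],
    [0, 0, 0],
  ],
  gripper=[60, 60, 60, 60, 60],
  newtons=50,
)

```text
t: 8.82
tool_pos: [0.4544, 0.2545, 0.0927]
ee_rot: [1.546, 2.735, -0.001]
contact_force: [-0.3, 0.5, 0.4]
opening: 0.0599
finger_force: 0.0
```

Call:
apply_moves(
  rotation=[
    [0, 0, 0],
    [0, 0, 0],
    [0, 0, 0],
    [0, 0, 0],
    [0, 0, 0],
  ],
  xyz=[
    [0, 0, 0],
    [0, 0, 0],
    [0, 0, 0],
    [0, 0, 0],
    [0, 0, 0],
  ],
  gripper=[10, 10, 10, 10, 10],
)

```text
t: 9.23
tool_pos: [0.455, 0.2554, 0.0939]
ee_rot: [1.544, 2.734, 0.004]
contact_force: [-1.8, 0.2, 6.5]
opening: 0.0171
finger_force: 48.6
```

Call:
apply_moves(
  rotation=[
    [0, 0, 0],
    [0, 0, 0],
    [0, 0, 0],
    [0, 0, 0],
    [0, 0, 0],
  ],
  xyz=[
    [0, 0, 0],
    [0, 0, 0],
    [0, 0, 0],
    [0, 0, 0],
    [0, 0, 0],
  ],
  gripper=[10, 10, 10, 10, 10],
)

```text
t: 9.65
tool_pos: [0.455, 0.2554, 0.0939]
ee_rot: [1.544, 2.734, 0.004]
contact_force: [-0.0, 0.1, 5.6]
opening: 0.0166
finger_force: 48.6
```

```bash
python3 st.py
```

```text
t 9.65 pos [455.  255.4  93.9] yaw_y 31.09 z [ 0.003  0.002 -1.   ] q [-0.62  0.38  0.1   1.8  -0.05  0.96  0.04] F [-0.   0.1  5.6] op 16.6 48.59920263290405
```

Call:
apply_moves(
  rotation=[
    [0, 0, 0],
    [0, 0, 0],
    [0, 0, 0],
    [0, 0, 0],
    [0, 0, 0],
  ],
  xyz=[
    [0, 0, 20],
    [0, 0, 30],
    [0, 0, 40],
    [0, 0, 35],
    [0, 0, 20],
  ],
  gripper=[10, 10, 10, 10, 10],
)

```text
t: 10.07
tool_pos: [0.4554, 0.2556, 0.2418]
ee_rot: [1.543, 2.733, 0.009]
contact_force: [0.0, 0.2, -0.4]
opening: 0.0168
finger_force: 48.8
```

Call:
apply_moves(
  rotation=[
    [0, 0, 0],
    [0, 0, 0],
    [0, 0, 0],
    [0, 0, 0],
    [0, 0, 0],
  ],
  xyz=[
    [23, -25.8, 0],
    [23, -25.8, 0],
    [23, -25.8, 0],
    [23, -25.8, 0],
    [23, -25.8, 0],
  ],
  gripper=[10, 10, 10, 10, 10],
)

```text
t: 10.48
tool_pos: [0.5696, 0.1246, 0.2374]
ee_rot: [1.544, 2.736, 0.0]
contact_force: [0.8, 0.2, 0.1]
opening: 0.0166
finger_force: 48.8
```

Call:
apply_moves(
  rotation=[
    [0, 0, 0],
    [0, 0, 0],
    [0, 0, 0],
    [0, 0, 0],
    [0, 0, 0],
  ],
  xyz=[
    [23, -25.8, 0],
    [23, -25.8, 0],
    [23, -25.8, 0],
    [23, -25.8, 0],
    [23, -25.8, 0],
  ],
  gripper=[10, 10, 10, 10, 10],
)

```text
t: 10.9
tool_pos: [0.6846, -0.0044, 0.237]
ee_rot: [-1.544, -2.735, 0.0]
contact_force: [0.8, 0.5, -1.5]
opening: 0.0168
finger_force: 48.8
```

Call:
apply_moves(
  rotation=[
    [0, 0, 0],
    [0, 0, 0],
    [0, 0, 0],
    [0, 0, 0],
  ],
  xyz=[
    [0, 0, -5],
    [0, 0, 0],
    [0, 0, 0],
    [0, 0, 0],
  ],
  gripper=[10, 10, 10, 10],
)

```text
t: 11.23
tool_pos: [0.6834, -0.0011, 0.2324]
ee_rot: [-1.541, -2.736, -0.002]
contact_force: [0.4, 0.4, -0.9]
opening: 0.0166
finger_force: 48.9
```

```bash
python3 st.py; python3 -c "
from h import *
g=grab('scene'); s=arm.read_state()['tool_pos']
P=[[s[0],s[1],s[2]+z] for z in (-.085,-.025,-.02)]+[[.684,-.0032,.12]]
im=cv2.resize(g['pixels'][190:330,250:420,::-1],None,fx=4,fy=4,interpolation=2)
for u in (proj(g,P)-[250,190]+.5)*4-.5: cv2.drawMarker(im,tuple(int(round(a)) for a in u),(0,0,255),0,9,1); print(u)
cv2.imwrite('pics/c4.png',im)"
```

```text
t 11.23 pos [683.4  -1.1 232.4] yaw_y 31.23 z [-0.     0.002 -1.   ] q [-0.15  0.61  0.24  1.1  -0.14  1.45  0.61] F [ 0.4  0.4 -0.9] op 16.6 48.93761694431305
[352.22565583 297.45078696]
[352.51617747 198.34373256]
[352.54084034 189.75786405]
[348.61753131 343.10881398]
```

View pics/c4.png

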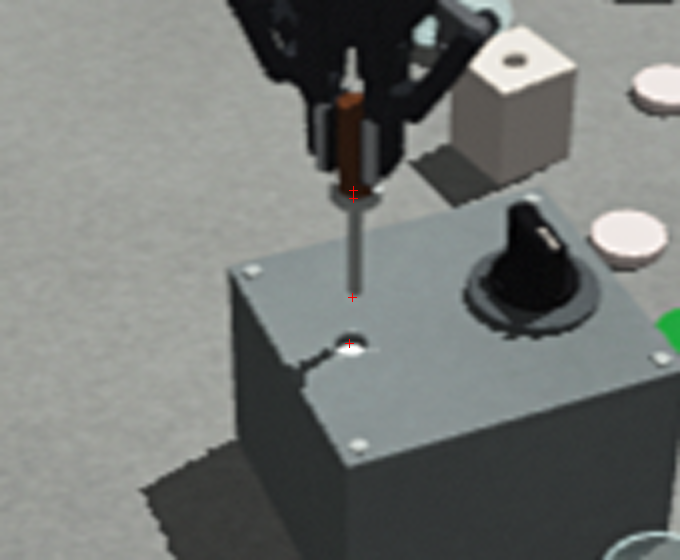

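The crop shows the pin tip at (355,293) and the hole at (350,343), so the tip is about 2 mm to the right. I'll correct that and go down gently.

Call:
apply_moves(
  rotation=[
    [0, 0, 0],
    [0, 0, 0],
    [0, 0, 0],
    [0, 0, 0],
    [0, 0, 0],
  ],
  xyz=[
    [-0.3, -2, -10],
    [0, 0, -10],
    [0, 0, -5],
    [0, 0, 0],
    [0, 0, 0],
  ],
  gripper=[10, 10, 10, 10, 10],
)

```text
t: 11.7
tool_pos: [0.683, -0.0049, 0.2063]
ee_rot: [-1.544, -2.734, 0.001]
contact_force: [0.5, 0.7, 0.4]
opening: 0.0168
finger_force: 48.9
```

Call:
apply_moves(
  rotation=[
    [0, 0, 0],
    [0, 0, 0],
    [0, 0, 0],
    [0, 0, 0],
    [0, 0, 0],
  ],
  xyz=[
    [0, 0, -4],
    [0, 0, -4],
    [0, 0, -4],
    [0, 0, 0],
    [0, 0, 0],
  ],
  gripper=[10, 10, 10, 10, 10],
)

```text
t: 12.12
tool_pos: [0.6834, -0.0052, 0.1948]
ee_rot: [-1.544, -2.735, 0.001]
contact_force: [-0.1, -0.6, -1.3]
opening: 0.0168
finger_force: 48.9
```

```bash
python3 st.py; python3 -c "
from h import *
g=grab('scene')
im=cv2.resize(g['pixels'][210:330,270:420,::-1],None,fx=4,fy=4,interpolation=2)
cv2.imwrite('pics/c5.png',im)"
```

```text
t 12.12 pos [683.4  -5.2 194.8] yaw_y 31.09 z [-0.001  0.    -1.   ] q [-0.15  0.62  0.24  1.16 -0.14  1.37  0.62] F [-0.1 -0.6 -1.3] op 16.8 48.93757224082947
```

Call:
apply_moves(
  rotation=[
    [0, 0, 0],
    [0, 0, 0],
    [0, 0, 0],
    [0, 0, 0],
    [0, 0, 0],
  ],
  xyz=[
    [0.3, 1.8, -5],
    [0, 0, -6],
    [0, 0, -6],
    [0, 0, 0],
    [0, 0, 0],
  ],
  gripper=[10, 10, 10, 10, 10],
)

```text
t: 12.58
tool_pos: [0.6833, -0.0033, 0.1773]
ee_rot: [-1.544, -2.734, 0.001]
contact_force: [-0.7, -0.2, -0.8]
opening: 0.017
finger_force: 48.9
```

```bash
python3 st.py
```

```text
t 12.58 pos [683.3  -3.3 177.3] yaw_y 31.09 z [-0.002 -0.    -1.   ] q [-0.15  0.63  0.24  1.19 -0.14  1.34  0.61] F [-0.7 -0.2 -0.8] op 17.0 48.93770098686218
```

Call:
apply_moves(
  rotation=[
    [0, 0, 0],
    [0, 0, 0],
    [0, 0, 0],
    [0, 0, 0],
    [0, 0, 0],
  ],
  xyz=[
    [0, 0, -5],
    [0, 0, -4],
    [0, 0, -4],
    [0, 0, 0],
    [0, 0, 0],
  ],
  gripper=[10, 10, 10, 10, 10],
)

```text
t: 13.0
tool_pos: [0.6847, -0.0035, 0.1662]
ee_rot: [1.544, 2.734, 0.002]
contact_force: [0.8, -0.1, 3.7]
opening: 0.0168
finger_force: 49.1
```

```bash
python3 st.py; python3 -c "
from m1 import *
f=grab('top'); [print(*o) for o in discs(f=f) if o[1][0]<700]"
```

```text
t 13.0 pos [684.7  -3.5 166.2] yaw_y 31.09 z [ 0.002 -0.    -1.   ] q [-0.15  0.64  0.23  1.21 -0.14  1.31  0.62] F [ 0.8 -0.1  3.7] op 16.8 49.102349281311035
[433. 338.] [ 432.2 -247.2] 40.4 21.5
[214. 291.] [458.9 266.3] 79.3 63.8
[166. 285.] [456.7 380.3] 44.8 42.3
[435. 282.] [ 559.6 -235.9] 42.1 27.2
[298. 258.] [569.2  90.5] 43.3 28.5
[226. 244.] [572.8 260.2] 44.3 42.3
[300. 237.] [614.7  92. ] 49.5 40.2
[177. 232.] [582.2 380.8] 52.1 34.6
```

Call:
apply_moves(
  rotation=[
    [0, 0, 0],
    [0, 0, 0],
    [0, 0, 0],
    [0, 0, 0],
    [0, 0, 0],
  ],
  xyz=[
    [0, 0, -3],
    [0, 0, -2],
    [0, 0, 0],
    [0, 0, 0],
    [0, 0, 0],
  ],
  gripper=[10, 10, 10, 10, 10],
)

```text
t: 13.47
tool_pos: [0.6847, -0.0036, 0.1613]
ee_rot: [1.544, 2.734, 0.002]
contact_force: [0.6, 0.3, 5.5]
opening: 0.0167
finger_force: 49.7
```

Call:
apply_moves(
  rotation=[
    [0, 0, 0],
    [0, 0, 0],
    [0, 0, 0],
    [0, 0, 0],
    [0, 0, 0],
  ],
  xyz=[
    [0, 0, 0],
    [0, 0, 0],
    [0, 0, 0],
    [0, 0, 0],
    [0, 0, 0],
  ],
  gripper=[10, 10, 10, 10, 10],
)

```text
t: 13.88
tool_pos: [0.6847, -0.0035, 0.1613]
ee_rot: [1.544, 2.734, 0.002]
contact_force: [-0.2, 0.3, 5.7]
opening: 0.0171
finger_force: 49.7
```

```bash
python3 st.py; python3 -c "
from m1 import *
f=grab('top','t3.png'); [print(*o) for o in discs(f=f) if o[1][0]<700]"
```

```text
t 13.88 pos [684.7  -3.5 161.3] yaw_y 31.09 z [ 0.002 -0.    -1.   ] q [-0.15  0.64  0.23  1.21 -0.14  1.3   0.62] F [-0.2  0.3  5.7] op 17.1 49.65610384941101
[433. 338.] [ 430.9 -245.7] 38.0 19.9
[287. 293.] [482.7 101.8] 44.0 31.0
[214. 292.] [457.9 266.2] 80.6 63.7
[166. 285.] [456.6 380.2] 44.6 42.2
[435. 282.] [ 559.6 -235.9] 42.1 26.1
[226. 244.] [572.8 260.1] 44.2 42.1
[293. 254.] [570.4 105.8] 112.8 61.9
[177. 232.] [581.7 380.4] 52.4 33.3
```

Call:
apply_moves(
  rotation=[
    [0, 0, 0],
    [0, 0, 0],
    [0, 0, 0],
    [0, 0, 0],
    [0, 0, 0],
  ],
  xyz=[
    [0, 0, 15],
    [0, 0, 20],
    [0, 0, 20],
    [0, 0, 20],
    [0, 0, 0],
  ],
  gripper=[10, 10, 10, 10, 10],
)

```text
t: 14.35
tool_pos: [0.6854, -0.0034, 0.2387]
ee_rot: [1.542, 2.732, 0.004]
contact_force: [1.0, -0.3, 1.1]
opening: 0.0171
finger_force: 48.8
```

Call:
apply_moves(
  rotation=[
    [0, 0, 0],
    [0, 0, 0],
    [0, 0, 0],
    [0, 0, 0],
    [0, 0, 0],
  ],
  xyz=[
    [-23, 25.9, 0],
    [-23, 25.9, 0],
    [-23, 25.9, 0],
    [-23, 25.9, 0],
    [-23, 25.9, 0],
  ],
  gripper=[10, 10, 10, 10, 10],
)

```text
t: 14.77
tool_pos: [0.5663, 0.1271, 0.2329]
ee_rot: [-1.543, -2.733, 0.004]
contact_force: [0.3, -0.0, -0.5]
opening: 0.0173
finger_force: 48.9
```

Call:
apply_moves(
  rotation=[
    [0, 0, 0],
    [0, 0, 0],
    [0, 0, 0],
    [0, 0, 0],
    [0, 0, 0],
  ],
  xyz=[
    [-23, 25.9, 0],
    [-23, 25.9, 0],
    [-23, 25.9, 0],
    [-23, 25.9, 0],
    [-23, 25.9, 0],
  ],
  gripper=[10, 10, 10, 10, 10],
)

```text
t: 15.18
tool_pos: [0.4513, 0.2562, 0.2333]
ee_rot: [-1.543, -2.734, 0.005]
contact_force: [-0.6, -0.2, -1.4]
opening: 0.0167
finger_force: 48.9
```

Call:
apply_moves(
  rotation=[
    [0, 0, 0],
    [0, 0, 0],
    [0, 0, 0],
    [0, 0, 0],
    [0, 0, 0],
  ],
  xyz=[
    [0, 0, -30],
    [0, 0, -20],
    [0, 0, -10],
    [0, 0, 0],
    [0, 0, 0],
  ],
  gripper=[10, 10, 10, 10, 10],
)

```text
t: 15.6
tool_pos: [0.4536, 0.2547, 0.1744]
ee_rot: [-1.546, -2.734, 0.004]
contact_force: [0.2, -0.9, -0.5]
opening: 0.0166
finger_force: 48.9
```

Call:
apply_moves(
  rotation=[
    [0, 0, 0],
    [0, 0, 0],
    [0, 0, 0],
  ],
  xyz=[
    [0, 0, 0],
    [0, 0, 0],
    [0, 0, 0],
  ],
  gripper=[10, 10, 10],
)

```text
t: 15.85
tool_pos: [0.4549, 0.2558, 0.1765]
ee_rot: [1.545, 2.734, 0.003]
contact_force: [0.4, -0.2, -1.2]
opening: 0.0168
finger_force: 48.9
```

```bash
python3 st.py; python3 -c "
from h import *
g=grab('scene'); s=arm.read_state()['tool_pos']
im=cv2.resize(g['pixels'][140:290,300:450,::-1],None,fx=4,fy=4,interpolation=2)
P=[[s[0],s[1],s[2]-.084],[.4535,.2544,.07]]
for u in (proj(g,P)-[300,140]+.5)*4-.5: cv2.drawMarker(im,tuple(int(round(a)) for a in u),(0,0,255),0,9,1); print(u)
cv2.imwrite('pics/c6.png',im)
f=grab('top','t4.png')"
```

```text
t 15.85 pos [454.9 255.8 176.5] yaw_y 31.05 z [ 0.002  0.001 -1.   ] q [-0.64  0.3   0.13  1.69 -0.04  1.15  0.03] F [ 0.4 -0.2 -1.2] op 16.8 48.92537176609039
[316.3138742  230.11013872]
[311.686212   259.94512926]
```

View pics/c6.png

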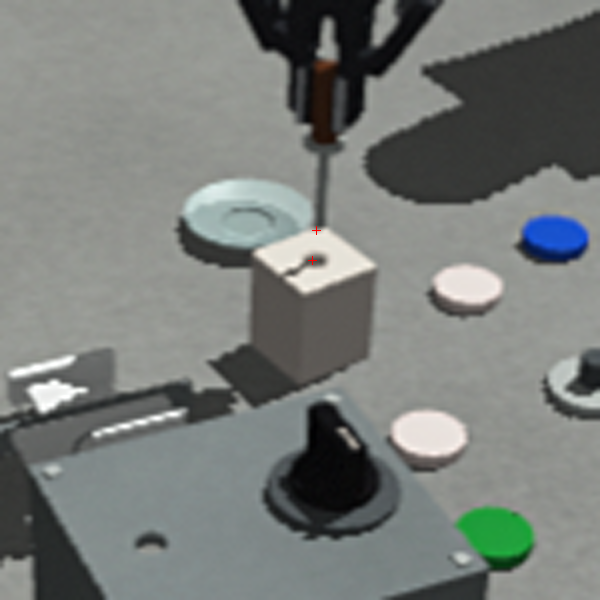

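The drawer is out, with its plate at about (100,430). The pin tip is at (320,229) against the stand hole at (316,260), so I'll shift about 2 mm and insert.

Call:
apply_moves(
  rotation=[
    [0, 0, 0],
    [0, 0, 0],
    [0, 0, 0],
    [0, 0, 0],
    [0, 0, 0],
  ],
  xyz=[
    [-0.8, -1.6, -8],
    [0, 0, -8],
    [0, 0, -8],
    [0, 0, -8],
    [0, 0, 0],
  ],
  gripper=[10, 10, 10, 10, 10],
)

```text
t: 16.37
tool_pos: [0.4515, 0.2531, 0.1407]
ee_rot: [-1.544, -2.734, 0.007]
contact_force: [-0.1, -0.3, -0.6]
opening: 0.0165
finger_force: 48.9
```

```bash
python3 st.py
```

```text
t 16.37 pos [451.5 253.1 140.7] yaw_y 31.09 z [-0.004 -0.003 -1.   ] q [-0.64  0.33  0.12  1.75 -0.04  1.08  0.04] F [-0.1 -0.3 -0.6] op 16.5 48.92489969730377
```

Call:
apply_moves(
  rotation=[
    [0, 0, 0],
    [0, 0, 0],
    [0, 0, 0],
    [0, 0, 0],
    [0, 0, 0],
  ],
  xyz=[
    [0, 0, -12],
    [0, 0, -12],
    [0, 0, -12],
    [0, 0, -8],
    [0, 0, 0],
  ],
  gripper=[10, 10, 10, 10, 10],
)

```text
t: 16.78
tool_pos: [0.4517, 0.2532, 0.0973]
ee_rot: [-1.544, -2.734, 0.006]
contact_force: [-0.7, -0.7, -0.9]
opening: 0.0169
finger_force: 48.9
```

```bash
python3 st.py
```

```text
t 16.78 pos [451.7 253.2  97.3] yaw_y 31.10 z [-0.004 -0.002 -1.   ] q [-0.64  0.38  0.12  1.8  -0.05  0.98  0.05] F [-0.7 -0.7 -0.9] op 16.9 48.924715518951416
```

Call:
apply_moves(
  rotation=[
    [0, 0, 0],
    [0, 0, 0],
    [0, 0, 0],
    [0, 0, 0],
    [0, 0, 0],
  ],
  xyz=[
    [0, 0, -2],
    [0, 0, 0],
    [0, 0, 0],
    [0, 0, 0],
    [0, 0, 0],
  ],
  gripper=[10, 10, 30, 60, 60],
)

```text
t: 17.2
tool_pos: [0.4536, 0.2543, 0.098]
ee_rot: [1.544, 2.735, 0.002]
contact_force: [-1.6, 0.5, 0.2]
opening: 0.0525
finger_force: 0.0
```

Call:
apply_moves(
  rotation=[
    [0, 0, 0],
    [0, 0, 0],
    [0, 0, 0],
    [0, 0, 0],
    [0, 0, 0],
  ],
  xyz=[
    [0, 0, 0],
    [0, 0, 20],
    [0, 0, 30],
    [0, 0, 35],
    [-5, 25, 0],
  ],
  gripper=[60, 60, 60, 60, 60],
)

```text
t: 17.62
tool_pos: [0.4549, 0.2752, 0.1898]
ee_rot: [1.553, 2.719, 0.014]
contact_force: [2.3, -0.3, 0.7]
opening: 0.0599
finger_force: 0.0
```

```bash
python3 st.py; python3 -c "
from m1 import *
f=grab('top','t5.png'); [print(*o) for o in discs(f=f) if o[1][0]<700]
g=grab('scene','s5.png'); [print(*o) for o in discs(f=g) if o[1][0]<700]
"
```

```text
t 17.62 pos [454.9 275.2 189.8] yaw_y 30.54 z [ 0.014  0.003 -1.   ] q [-0.68  0.3   0.12  1.66 -0.03  1.18 -0.01] F [ 2.3 -0.3  0.7] op 59.9 0.0
[439. 339.] [ 431.8 -254.5] 44.6 42.6
[292. 316.] [430.7  81.1] 53.5 35.8
[214. 291.] [459.3 266.3] 78.6 48.7
[439. 282.] [ 559.9 -241.7] 44.7 42.2
[299. 264.] [558.7  79.3] 120.9 59.9
[226. 244.] [572.8 260.4] 44.4 42.4
[176. 228.] [588.9 381.6] 47.9 22.6
[208. 320.] [ 559.5 -240.8] 46.2 43.3
[183. 287.] [ 431.7 -253. ] 46.0 43.0
[407. 248.] [573.3 261.7] 46.2 43.2
[316. 236.] [425.3  96.9] 54.2 30.7
[447. 236.] [583.6 382.1] 55.1 35.7
[417. 210.] [455.8 382. ] 45.9 43.2
[383. 206.] [382.9 312.1] 73.9 38.5
[361. 189.] [297.  307.1] 84.5 49.7
```

View pics/t5.png

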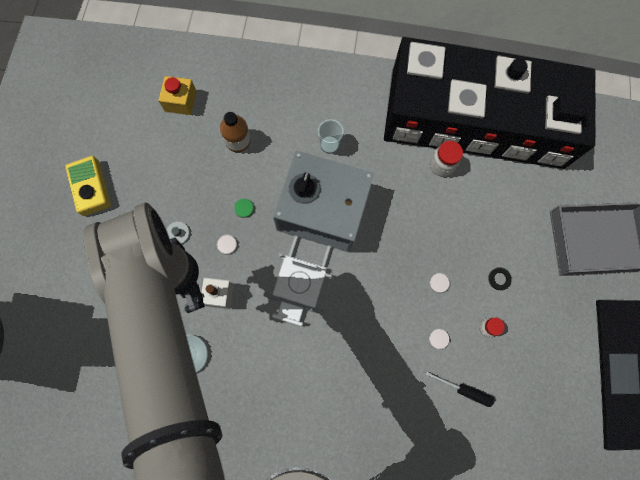

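The drawer is fully out with its ring at (299,282), and the pin is in its stand at (214,290). Next I'll measure the ring.

```bash
python3 -c "
from h import *
for n,pr in (('top',None),('scene',None)):
    im=cv2.imread('pics/%s5.png'%n[0]); f=grab(n)
    u=proj(f,[[.508,.076,.024]])[0]; print(n,u)
    x,y=(u-[35,30]).astype(int); c=cv2.resize(im[y:y+60,x:x+70],None,fx=5,fy=5,interpolation=2); cv2.imwrite('pics/r_%s.png'%n,c); print(x,y)
a=cv2.imread('pics/r_top.png');b=cv2.imread('pics/r_scene.png'); cv2.imwrite('pics/r.png',np.hstack([a,b]))"
```

```text
top [299.36770046 282.49682995]
264 252
scene [327.14933594 253.18330561]
292 223
```

View pics/r.png

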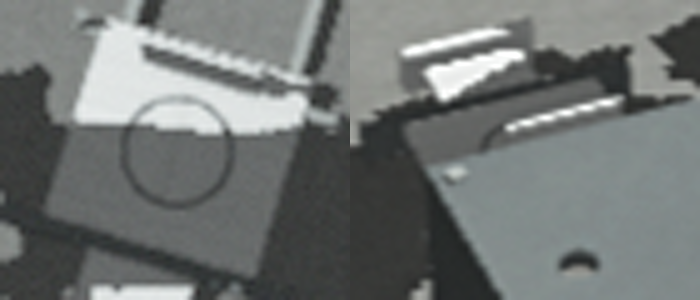

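Call:
apply_moves(
  rotation=[
    [0, 0, 0.1],
    [0, 0, 0.1],
    [0, 0, 0.1],
    [0, 0, 0.1],
    [0, 0, 0.1],
  ],
  xyz=[
    [24, -3, 0],
    [24, -3, 0],
    [24, -3, 0],
    [24, -3, 0],
    [24, -3, 0],
  ],
  gripper=[66, 66, 66, 66, 66],
  newtons=40,
)

```text
t: 18.23
tool_pos: [0.5688, 0.2621, 0.1809]
ee_rot: [-0.814, -3.033, 0.004]
contact_force: [0.2, -0.7, -0.3]
opening: 0.0661
finger_force: 0.0
```

Call:
apply_moves(
  rotation=[
    [0, 0, 0.1],
    [0, 0, 0.1],
    [0, 0, 0.1],
    [0, 0, 0.1],
    [0, 0, 0],
  ],
  xyz=[
    [0, 0, -30],
    [0, 0, -30],
    [0, 0, -30],
    [0, 0, -20],
    [0, 0, 0],
  ],
  gripper=[66, 66, 66, 66, 66],
)

```text
t: 18.65
tool_pos: [0.5635, 0.2601, 0.0653]
ee_rot: [-0.2, -3.123, 0.012]
contact_force: [-1.0, -0.6, -0.8]
opening: 0.0662
finger_force: 0.0
```

Call:
apply_moves(
  rotation=[
    [0, 0, 0],
    [0, 0, 0],
    [0, 0, 0],
  ],
  xyz=[
    [0, 0, 0],
    [0, 0, 0],
    [0, 0, 0],
  ],
  gripper=[66, 66, 66],
)

```text
t: 18.9
tool_pos: [0.5697, 0.2644, 0.0745]
ee_rot: [0.204, 3.131, 0.003]
contact_force: [-0.1, 1.0, 0.2]
opening: 0.0661
finger_force: 0.0
```

```bash
python3 st.py; python3 -c "
from m1 import *
for n in ('top','scene'): [print(*o) for o in discs(n) if o[1][0]<700 and 42<o[2]<48]"
```

```text
t 18.9 pos [569.7 264.4  74.5] yaw_y 82.56 z [ 0.004  0.001 -1.   ] q [-0.44  0.6  -0.03  1.5   0.02  1.04  0.96] F [-0.1  1.   0.2] op 66.1 0.0
[439. 339.] [ 431.8 -254.5] 44.8 42.8
[439. 282.] [ 559.9 -241.7] 44.7 42.3
[208. 320.] [ 559.5 -240.8] 46.2 43.4
[183. 287.] [ 431.7 -253. ] 46.0 43.2
[407. 246.] [572.8 262.4] 46.1 30.4
[415. 210.] [455.7 382.1] 46.0 36.9
```

Call:
apply_moves(
  rotation=[
    [0, 0, 0],
    [0, 0, 0],
    [0, 0, 0],
    [0, 0, 0],
    [0, 0, 0],
  ],
  xyz=[
    [3.5, -3, -20],
    [0, 0, -18],
    [0, 0, -12],
    [0, 0, 0],
    [0, 0, 0],
  ],
  gripper=[66, 66, 66, 66, 66],
)

```text
t: 19.42
tool_pos: [0.5712, 0.2612, 0.0222]
ee_rot: [-0.201, -3.134, 0.0]
contact_force: [0.3, -0.1, -0.9]
opening: 0.0663
finger_force: 0.0
```

```bash
python3 st.py
```

```text
t 19.42 pos [571.2 261.2  22.2] yaw_y 82.67 z [-0.001 -0.    -1.   ] q [-0.43  0.66 -0.03  1.54  0.02  0.95  0.97] F [ 0.3 -0.1 -0.9] op 66.3 0.0
```

Call:
apply_moves(
  rotation=[
    [0, 0, 0],
    [0, 0, 0],
    [0, 0, 0],
    [0, 0, 0],
    [0, 0, 0],
  ],
  xyz=[
    [1, 0, -5],
    [0, 0, -5],
    [0, 0, 0],
    [0, 0, 0],
    [0, 0, 0],
  ],
  gripper=[66, 66, 66, 60, 50],
)

```text
t: 19.83
tool_pos: [0.5728, 0.2611, 0.0126]
ee_rot: [0.201, 3.135, 0.0]
contact_force: [0.5, -0.8, 0.3]
opening: 0.0508
finger_force: 0.0
```

Call:
apply_moves(
  rotation=[
    [0, 0, 0],
    [0, 0, 0],
    [0, 0, 0],
    [0, 0, 0],
    [0, 0, 0],
  ],
  xyz=[
    [0, 0, 0],
    [0, 0, 0],
    [0, 0, 0],
    [0, 0, 0],
    [0, 0, 0],
  ],
  gripper=[40, 40, 40, 40, 40],
)

```text
t: 20.25
tool_pos: [0.5732, 0.2613, 0.0131]
ee_rot: [0.201, 3.134, 0.001]
contact_force: [-0.4, 0.4, 6.7]
opening: 0.0425
finger_force: 40.4
```

```bash
python3 st.py
```

```text
t 20.25 pos [573.2 261.3  13.1] yaw_y 82.66 z [ 0.001  0.001 -1.   ] q [-0.43  0.67 -0.03  1.54  0.02  0.93  0.97] F [-0.4  0.4  6.7] op 42.5 40.41613519191742
```

Call:
apply_moves(
  rotation=[
    [0, 0, 0],
    [0, 0, 0],
    [0, 0, 0],
    [0, 0, 0],
    [0, 0, 0],
  ],
  xyz=[
    [0, 0, 10],
    [0, 0, 20],
    [0, 0, 35],
    [0, 0, 35],
    [-8.1, -23.1, 0],
  ],
  gripper=[40, 40, 40, 40, 40],
)

```text
t: 20.67
tool_pos: [0.5693, 0.2466, 0.1206]
ee_rot: [0.189, 3.122, 0.021]
contact_force: [1.2, 1.7, 1.7]
opening: 0.043
finger_force: 40.7
```

Call:
apply_moves(
  rotation=[
    [0, 0, 0],
    [0, 0, 0],
    [0, 0, 0],
    [0, 0, 0],
    [0, 0, 0],
  ],
  xyz=[
    [-8.1, -23.1, 0],
    [-8.1, -23.1, 0],
    [-8.1, -23.1, 0],
    [-8.1, -23.1, 0],
    [-8.1, -23.1, 0],
  ],
  gripper=[40, 40, 40, 40, 40],
)

```text
t: 21.08
tool_pos: [0.5231, 0.1212, 0.1123]
ee_rot: [-0.201, -3.135, 0.0]
contact_force: [1.2, -0.6, -1.0]
opening: 0.0428
finger_force: 40.7
```

Call:
apply_moves(
  rotation=[
    [0, 0, 0],
    [0, 0, 0],
    [0, 0, 0],
    [0, 0, 0],
    [0, 0, 0],
  ],
  xyz=[
    [-8.1, -23.1, 0],
    [-8.1, -23.1, 0],
    [0, 0, -10],
    [0, 0, 0],
    [0, 0, 0],
  ],
  gripper=[40, 40, 40, 40, 40],
)

```text
t: 21.5
tool_pos: [0.5072, 0.0768, 0.1019]
ee_rot: [-0.201, -3.134, -0.001]
contact_force: [0.6, 1.0, -0.1]
opening: 0.0431
finger_force: 40.7
```

```bash
python3 st.py; python3 -c "
from m1 import *
for n in ('top','scene'): 
  f=grab(n,'p7%s.png'%n)
  [print(*o) for o in discs(n,f=f) if o[1][0]<700 and 42<o[2]<48]
f=cv2.imread('pics/p7scene.png')[170:290,280:420]; cv2.imwrite('pics/c7.png',cv2.resize(f,None,fx=4,fy=4))"
```

```text
t 21.5 pos [507.2  76.8 101.9] yaw_y 82.67 z [-0.001  0.001 -1.   ] q [-0.18  0.36  0.    1.8  -0.    0.98  1.26] F [ 0.6  1.  -0.1] op 43.1 40.71183621883392
[166. 285.] [456.7 380.3] 44.8 42.4
[440. 282.] [ 560.1 -242.4] 43.8 39.4
[208. 320.] [ 559.7 -241.5] 46.1 41.5
[417. 210.] [456.2 382.1] 46.7 43.6
```

View pics/c7.png

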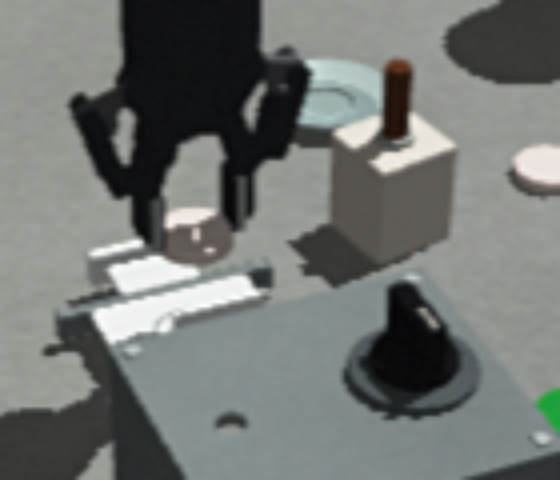

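The crop shows the disc held at (195,232). Its lower, dark part looks too tall, so the disc may be tilted. I'll check it numerically.

```bash
python3 -c "
from h import *
im=cv2.imread('pics/p7scene.png').astype(int)
print(im[218:242,314:344].mean(2).astype(int))
f=grab('scene')
t=np.linspace(0,2*np.pi,9)[:-1]; 
for z in (.089,.099): print(np.round(proj(f,[[.507+.023*np.cos(a),.0768+.023*np.sin(a),z] for a in t])).astype(int).tolist())
" | tr -d '\n' | sed 's/\]/]\n/g'
```

```text
[[ 15  16  16  15  11  24 108 163 162 155 153 152 152 149 149 148 147 150  151 154 128  58  11   8  14  52  80  56  16  76]
 [ 12  17  15  17  29  43  76 129 157 153 153 155 153 152 151 151 151 153  156 159 131  60  10   8  13  52  79  55  17  76]
 [ 11  15  17  36  61  70  64 112 156 152 150 151 152 150 150 149 147 148  151 156 132  59  11   6  13  52  79  55  16  75]
 [ 11  14  17  38  66  75  61 109 156 155 153 154 155 154 161 162 154 153  154 158 131  58  11  10  13  53  80  55  17  75]
 [ 10  15  17  37  65  74  60 107 164 182 203 219 227 227 228 228 229 224  211 193 146  62  10   6  15  52  79  53  16  79]
 [ 12  14  16  36  65  73  62 138 214 230 231 232 232 233 233 235 237 239  238 199 117  71  17   3  12  51  77  52  36 108]
 [  9  15  16  30  60  72  72 172 237 235 234 234 233 234 235 237 237 205  139 114  89  80  47  13  10  51  76  78  96 133]
 [  9  15  16  29  58  72  80 183 242 239 235 237 239 238 237 202 137 111   86  86  90  90  72  34  11  47  76 114 149 152]
 [ 12  12  16  29  60  73  83 183 244 206 137 130 131 129 134 118  82  84   86  89  91  93  92  67  27  44  
[... 1387 characters left out ...]
37 238 239 239 240 241 241 242 243 244 246 246 249 251 219 150 144  140 129 126 129 134 141 150 160 162 128  67  49]
 [239 240 240 241 241 242 242 243 244 245 246 238 214 211 192 150 126 127  132 139 148 160 184 224 243 243 245 219 124  45]
 [241 242 242 243 243 245 246 237 212 200 179 151 137 136 135 137 146 160  185 225 243 242 242 242 243 243 245 249 202  65]
 [243 245 245 236 211 200 178 151 136 133 132 134 144 157 183 223 243 243  242 243 244 243 242 241 241 240 241 244 224 125]
]
[[332, 236]
, [337, 232]
, [336, 228]
, [330, 225]
, [322, 226]
, [317, 229]
, [318, 234]
, [324, 236]
]
[[332, 232]
, [337, 228]
, [336, 224]
, [329, 221]
, [322, 222]
, [317, 226]
, [318, 230]
, [324, 233]
]
```

The dark part is the gripper's shadow. The disc's ellipse spans v 221–236, as a level disc should, so I'll place it.

Call:
apply_moves(
  rotation=[
    [0, 0, 0],
    [0, 0, 0],
    [0, 0, 0],
    [0, 0, 0],
    [0, 0, 0],
  ],
  xyz=[
    [0.5, 0, -20],
    [0, 0, -20],
    [0, 0, -15],
    [0, 0, -4],
    [0, 0, 0],
  ],
  gripper=[40, 40, 40, 40, 40],
)

```text
t: 22.07
tool_pos: [0.5074, 0.077, 0.0422]
ee_rot: [-0.199, -3.133, 0.001]
contact_force: [0.5, 0.2, -0.3]
opening: 0.0429
finger_force: 40.7
```

```bash
python3 st.py
```

```text
t 22.07 pos [507.4  77.   42.2] yaw_y 82.74 z [-0.003 -0.    -1.   ] q [-0.18  0.44  0.    1.86 -0.    0.84  1.26] F [ 0.5  0.2 -0.3] op 42.9 40.714786648750305
```

Call:
apply_moves(
  rotation=[
    [0, 0, 0],
    [0, 0, 0],
    [0, 0, 0],
    [0, 0, 0],
    [0, 0, 0],
  ],
  xyz=[
    [0.7, -0.3, -3],
    [0, 0, -2],
    [0, 0, 0],
    [0, 0, 0],
    [0, 0, 0],
  ],
  gripper=[40, 40, 40, 40, 40],
)

```text
t: 22.48
tool_pos: [0.5095, 0.0759, 0.0389]
ee_rot: [0.201, 3.134, 0.0]
contact_force: [-0.1, 0.3, -0.5]
opening: 0.0431
finger_force: 40.7
```

```bash
python3 st.py
```

```text
t 22.48 pos [509.5  75.9  38.9] yaw_y 82.66 z [ 0.001  0.    -1.   ] q [-0.18  0.45  0.    1.86 -0.    0.83  1.26] F [-0.1  0.3 -0.5] op 43.1 40.71607947349548
```

Call:
apply_moves(
  rotation=[
    [0, 0, 0],
    [0, 0, 0],
    [0, 0, 0],
    [0, 0, 0],
    [0, 0, 0],
  ],
  xyz=[
    [0, 0, 0],
    [0, 0, 0],
    [0, 0, 0],
    [0, 0, 0],
    [0, 0, 0],
  ],
  gripper=[48, 54, 60, 64, 66],
)

```text
t: 22.9
tool_pos: [0.5091, 0.0759, 0.0384]
ee_rot: [0.201, 3.135, 0.0]
contact_force: [-0.0, -0.3, 0.7]
opening: 0.0658
finger_force: 0.0
```

Call:
apply_moves(
  rotation=[
    [0, 0, 0],
    [0, 0, 0],
    [0, 0, 0],
    [0, 0, 0],
    [0, 0, 0],
  ],
  xyz=[
    [0, 0, 15],
    [0, 0, 25],
    [0, 0, 35],
    [0, 35, 20],
    [0, 41, 0],
  ],
  gripper=[66, 66, 66, 66, 66],
)

```text
t: 23.32
tool_pos: [0.514, 0.149, 0.1389]
ee_rot: [0.215, 3.123, 0.002]
contact_force: [2.3, 0.8, 0.0]
opening: 0.0658
finger_force: 0.0
```

Call:
apply_moves(
  rotation=[
    [0, 0, 0],
    [0, 0, 0],
    [0, 0, 0],
    [0, 0, 0],
    [0, 0, 0],
  ],
  xyz=[
    [-5, 41, 0],
    [-8, 41, 0],
    [0, 30, 0],
    [0, 25, 0],
    [0, 0, 0],
  ],
  gripper=[66, 66, 66, 66, 66],
)

```text
t: 23.73
tool_pos: [0.4935, 0.2974, 0.1334]
ee_rot: [-0.185, -3.135, -0.01]
contact_force: [0.6, 1.1, 0.4]
opening: 0.0657
finger_force: 0.0
```

```bash
python3 st.py; python3 -c "
from m1 import *
for n,z in (('top',.01),('scene',.01),('top',.034)): 
  f=grab(n,'p8%s.png'%n); print(n)
  [print(*o) for o in discs(n,z,f=f) if o[1][0]<700 and o[2]<75]"
```

```text
t 23.73 pos [493.5 297.4 133.4] yaw_y 83.25 z [-0.001  0.006 -1.   ] q [-0.51  0.44 -0.08  1.59  0.03  1.1   0.86] F [0.6 1.1 0.4] op 65.7 0.0
top
[439. 339.] [ 431.8 -254.5] 44.6 42.7
[288. 314.] [431.3  90.7] 71.2 50.4
[288. 295.] [471.9  96.8] 74.7 38.3
[439. 282.] [ 559.9 -241.7] 44.7 42.3
scene
[208. 320.] [ 559.5 -240.8] 46.2 43.4
[183. 287.] [ 431.7 -253. ] 46.0 43.2
[318. 238.] [426.2  97.2] 57.0 42.5
[447. 236.] [583.6 382.1] 55.1 35.7
[417. 211.] [456.3 381.5] 46.2 43.4
[383. 206.] [382.9 312.1] 73.9 38.7
top
[439. 339.] [ 430.2 -248.6] 43.7 41.8
[289. 314.] [429.8  89.4] 69.8 49.3
[439. 282.] [ 555.6 -236.1] 43.7 41.4
```

Call:
apply_moves(
  rotation=[
    [0, 0, 0],
    [0, 0, 0],
    [0, 0, 0],
    [0, 0, 0],
    [0, 0, 0],
  ],
  xyz=[
    [-12.4, 28, 0],
    [-12.4, 28, 0],
    [-12.4, 28, -20],
    [0, 0, -30],
    [0, 0, 0],
  ],
  gripper=[66, 66, 66, 66, 66],
)

```text
t: 24.3
tool_pos: [0.4547, 0.3706, 0.0781]
ee_rot: [-0.197, -3.127, 0.011]
contact_force: [-1.4, -1.5, -1.4]
opening: 0.0662
finger_force: 0.0
```

Call:
apply_moves(
  rotation=[
    [0, 0, 0],
    [0, 0, 0],
    [0, 0, 0],
    [0, 0, 0],
  ],
  xyz=[
    [0, 0, -20],
    [0, 0, 0],
    [0, 0, 0],
    [0, 0, 0],
  ],
  gripper=[66, 66, 66, 66],
)

```text
t: 24.63
tool_pos: [0.4605, 0.3716, 0.0647]
ee_rot: [0.205, 3.133, 0.001]
contact_force: [0.0, 0.7, 0.9]
opening: 0.0658
finger_force: 0.0
```

```bash
python3 st.py; python3 -c "
from m1 import *
for n,z in (('top',.01),('scene',.01),('top',.034)): 
  f=grab(n); print(n)
  [print(*o) for o in discs(n,z,f=f) if o[1][0]<700 and o[2]<75]"
```

```text
t 24.63 pos [460.5 371.6  64.7] yaw_y 82.50 z [ 0.002  0.    -1.   ] q [-0.64  0.55 -0.09  1.62  0.06  0.98  0.68] F [0.  0.7 0.9] op 65.8 0.0
top
[439. 339.] [ 431.8 -254.5] 44.6 42.6
[213. 300.] [440.4 265.2] 61.3 34.3
[165. 290.] [448.7 380.2] 39.0 23.7
[439. 282.] [ 559.9 -241.7] 44.7 42.2
[177. 232.] [581.3 380.6] 53.2 50.0
scene
[208. 320.] [ 559.6 -240.9] 46.2 43.2
[183. 287.] [ 431.7 -253. ] 46.0 43.0
[447. 236.] [583.6 382.1] 55.1 35.7
[417. 210.] [455.8 382. ] 45.9 37.2
top
[439. 339.] [ 430.2 -248.6] 43.7 41.8
[213. 300.] [437.7 261. ] 57.9 33.3
[165. 290.] [446.7 372.9] 38.2 23.1
[439. 282.] [ 555.7 -236.4] 43.3 41.2
[177. 232.] [576.8 373.6] 52.1 35.6
```

Call:
apply_moves(
  rotation=[
    [0, 0, 0],
    [0, 0, 0],
    [0, 0, 0],
    [0, 0, 0],
    [0, 0, 0],
  ],
  xyz=[
    [-4.2, 9.4, 0],
    [0, 0, -20],
    [0, 0, -20],
    [0, 0, 0],
    [0, 0, 0],
  ],
  gripper=[66, 66, 66, 66, 66],
)

```text
t: 25.2
tool_pos: [0.4535, 0.3822, 0.0227]
ee_rot: [-0.2, -3.133, 0.002]
contact_force: [0.5, 0.0, 0.0]
opening: 0.0659
finger_force: 0.0
```

```bash
python3 st.py
```

```text
t 25.2 pos [453.5 382.2  22.7] yaw_y 82.70 z [-0.002 -0.001 -1.   ] q [-0.66  0.6  -0.09  1.64  0.07  0.9   0.66] F [0.5 0.  0. ] op 65.9 0.0
```

Call:
apply_moves(
  rotation=[
    [0, 0, 0],
    [0, 0, 0],
    [0, 0, 0],
    [0, 0, 0],
    [0, 0, 0],
  ],
  xyz=[
    [1.5, -0.8, -5],
    [0, 0, -5],
    [0, 0, 0],
    [0, 0, 0],
    [0, 0, 0],
  ],
  gripper=[66, 66, 66, 60, 50],
)

```text
t: 25.62
tool_pos: [0.4564, 0.3816, 0.0138]
ee_rot: [0.201, 3.135, 0.001]
contact_force: [-0.1, 0.2, 1.0]
opening: 0.0504
finger_force: 0.0
```

Call:
apply_moves(
  rotation=[
    [0, 0, 0],
    [0, 0, 0],
    [0, 0, 0],
    [0, 0, 0],
    [0, 0, 0],
  ],
  xyz=[
    [0, 0, 0],
    [0, 0, 0],
    [0, 0, 0],
    [0, 0, 0],
    [0, 0, 0],
  ],
  gripper=[40, 40, 40, 40, 40],
)

```text
t: 26.03
tool_pos: [0.4565, 0.3817, 0.0143]
ee_rot: [0.201, 3.134, 0.001]
contact_force: [-1.6, -1.2, 5.3]
opening: 0.0421
finger_force: 40.0
```

```bash
python3 st.py
```

```text
t 26.03 pos [456.5 381.7  14.3] yaw_y 82.66 z [ 0.001  0.001 -1.   ] q [-0.66  0.61 -0.09  1.65  0.07  0.88  0.66] F [-1.6 -1.2  5.3] op 42.1 39.9807733297348
```

Call:
apply_moves(
  rotation=[
    [0, 0, 0],
    [0, 0, 0],
    [0, 0, 0],
    [0, 0, 0],
    [0, 0, 0],
  ],
  xyz=[
    [0, 0, 12],
    [0, 0, 30],
    [0, 0, 40],
    [0, 0, 40],
    [0, 0, 28],
  ],
  gripper=[40, 40, 40, 40, 40],
)

```text
t: 26.45
tool_pos: [0.4571, 0.3824, 0.1677]
ee_rot: [0.201, 3.132, 0.006]
contact_force: [0.2, 0.5, 0.4]
opening: 0.0423
finger_force: 40.6
```

Call:
apply_moves(
  rotation=[
    [0, 0, 0],
    [0, 0, 0],
    [0, 0, 0],
    [0, 0, 0],
    [0, 0, 0],
  ],
  xyz=[
    [5.2, -30.5, 0],
    [5.2, -30.5, 0],
    [5.2, -30.5, 0],
    [5.2, -30.5, 0],
    [5.2, -30.5, 0],
  ],
  gripper=[40, 40, 40, 40, 40],
)

```text
t: 26.87
tool_pos: [0.4821, 0.2275, 0.1639]
ee_rot: [0.201, 3.135, 0.001]
contact_force: [-0.0, 0.8, -0.7]
opening: 0.0424
finger_force: 40.7
```

Call:
apply_moves(
  rotation=[
    [0, 0, 0],
    [0, 0, 0],
    [0, 0, 0],
    [0, 0, 0],
    [0, 0, 0],
  ],
  xyz=[
    [5.2, -30.5, 0],
    [5.2, -30.5, 0],
    [5.2, -30.5, 0],
    [5.2, -30.5, 0],
    [5.2, -30.5, 0],
  ],
  gripper=[40, 40, 40, 40, 40],
)

```text
t: 27.28
tool_pos: [0.5081, 0.075, 0.1639]
ee_rot: [0.201, 3.134, 0.001]
contact_force: [0.3, -0.4, -1.0]
opening: 0.0425
finger_force: 40.7
```

Call:
apply_moves(
  rotation=[
    [0, 0, 0],
    [0, 0, 0],
    [0, 0, 0],
    [0, 0, 0],
    [0, 0, 0],
  ],
  xyz=[
    [0, 0, -30],
    [0, 0, -30],
    [0, 0, -25],
    [0, 0, 0],
    [0, 0, 0],
  ],
  gripper=[40, 40, 40, 40, 40],
)

```text
t: 27.7
tool_pos: [0.507, 0.0763, 0.0777]
ee_rot: [-0.201, -3.132, 0.001]
contact_force: [-0.1, 0.2, -0.3]
opening: 0.0422
finger_force: 40.8
```

```bash
python3 st.py
```

```text
t 27.7 pos [507.   76.3  77.7] yaw_y 82.67 z [-0.003 -0.    -1.   ] q [-0.2   0.39  0.02  1.83 -0.01  0.92  1.27] F [-0.1  0.2 -0.3] op 42.2 40.800111293792725
```

Call:
apply_moves(
  rotation=[
    [0, 0, 0],
    [0, 0, 0],
    [0, 0, 0],
    [0, 0, 0],
    [0, 0, 0],
  ],
  xyz=[
    [0.3, 0, -12],
    [0, 0, -10],
    [0, 0, -4],
    [0, 0, 0],
    [0, 0, 0],
  ],
  gripper=[40, 40, 40, 40, 40],
)

```text
t: 28.12
tool_pos: [0.5088, 0.0766, 0.0529]
ee_rot: [0.201, 3.134, 0.0]
contact_force: [0.0, -0.2, -0.9]
opening: 0.0422
finger_force: 40.8
```

```bash
python3 st.py
```

```text
t 28.12 pos [508.8  76.6  52.9] yaw_y 82.67 z [ 0.001  0.    -1.   ] q [-0.2   0.43  0.02  1.85 -0.01  0.86  1.27] F [ 0.  -0.2 -0.9] op 42.2 40.799909234046936
```

Call:
apply_moves(
  rotation=[
    [0, 0, 0],
    [0, 0, 0],
    [0, 0, 0],
    [0, 0, 0],
    [0, 0, 0],
  ],
  xyz=[
    [0, -0.4, -3],
    [0, 0, -1],
    [0, 0, 0],
    [0, 0, 0],
    [0, 0, 0],
  ],
  gripper=[40, 40, 40, 40, 48],
)

```text
t: 28.53
tool_pos: [0.5086, 0.076, 0.0485]
ee_rot: [0.201, 3.135, 0.0]
contact_force: [0.0, -0.1, -0.3]
opening: 0.0475
finger_force: 0.0
```

Call:
apply_moves(
  rotation=[
    [0, 0, 0],
    [0, 0, 0],
    [0, 0, 0],
    [0, 0, 0],
    [0, 0, 0],
  ],
  xyz=[
    [0, 0, 0],
    [0, 0, 0],
    [0, 0, 0],
    [0, 0, 15],
    [0, 0, 25],
  ],
  gripper=[54, 60, 66, 66, 66],
)

```text
t: 28.95
tool_pos: [0.5057, 0.0755, 0.0862]
ee_rot: [-0.201, -3.128, 0.003]
contact_force: [0.5, -0.5, -1.3]
opening: 0.0663
finger_force: 0.0
```

```bash
python3 st.py
```

```text
t 28.95 pos [505.7  75.5  86.2] yaw_y 82.66 z [-0.007 -0.001 -1.   ] q [-0.2   0.38  0.02  1.82 -0.01  0.95  1.27] F [ 0.5 -0.5 -1.3] op 66.3 0.0
```

Call:
apply_moves(
  rotation=[
    [0, 0, 0],
    [0, 0, 0],
    [0, 0, 0],
    [0, 0, 0],
    [0, 0, 0],
  ],
  xyz=[
    [0, 0, 30],
    [0, 0, 20],
    [5, -32, 0],
    [5, -32, 0],
    [5, -32, 0],
  ],
  gripper=[66, 66, 66, 66, 66],
)

```text
t: 29.37
tool_pos: [0.524, -0.0204, 0.1392]
ee_rot: [0.197, 3.133, 0.0]
contact_force: [0.9, -0.7, -0.4]
opening: 0.066
finger_force: 0.0
```

Call:
apply_moves(
  rotation=[
    [0, 0, 0],
    [0, 0, 0],
    [0, 0, 0],
    [0, 0, 0],
    [0, 0, 0],
  ],
  xyz=[
    [5, -32, 0],
    [5, -32, 0],
    [5, -32, 0],
    [5, -32, 0],
    [5, -32, 0],
  ],
  gripper=[66, 66, 66, 66, 66],
)

```text
t: 29.78
tool_pos: [0.5485, -0.1815, 0.1384]
ee_rot: [0.201, 3.135, 0.0]
contact_force: [0.8, -0.2, -0.9]
opening: 0.0659
finger_force: 0.0
```

Call:
apply_moves(
  rotation=[
    [0, 0, 0],
    [0, 0, 0],
    [0, 0, 0],
    [0, 0, 0],
    [0, 0, 0],
  ],
  xyz=[
    [5, -32, 0],
    [5, -30, 0],
    [0, 0, -35],
    [0, 0, -30],
    [0, 0, 0],
  ],
  gripper=[66, 66, 66, 66, 66],
)

```text
t: 30.2
tool_pos: [0.5533, -0.2406, 0.0668]
ee_rot: [-0.203, -3.122, -0.007]
contact_force: [-1.4, 0.7, -1.9]
opening: 0.066
finger_force: 0.0
```

Call:
apply_moves(
  rotation=[
    [0, 0, 0],
    [0, 0, 0],
    [0, 0, 0],
  ],
  xyz=[
    [0, 0, 0],
    [0, 0, 0],
    [0, 0, 0],
  ],
  gripper=[66, 66, 66],
)

```text
t: 30.45
tool_pos: [0.5603, -0.2421, 0.0758]
ee_rot: [0.199, 3.131, -0.002]
contact_force: [0.7, 0.1, 0.7]
opening: 0.066
finger_force: 0.0
```

```bash
python3 st.py; python3 -c "
from m1 import *
for n,z in (('top',.01),('scene',.01),('top',.044)): 
  f=grab(n,'p9%s.png'%n); print(n)
  [print(*o) for o in discs(n,z,f=f) if o[1][0]<700 and o[2]<75]"
```

```text
t 30.45 pos [ 560.3 -242.1   75.8] yaw_y 82.72 z [ 0.004 -0.002 -1.   ] q [ 0.28  0.56  0.14  1.56 -0.09  1.02  1.89] F [0.7 0.1 0.7] op 66.0 0.0
top
[434. 335.] [ 438.5 -244.2] 34.5 20.0
[289. 314.] [430.3  90.8] 70.7 49.5
[438. 284.] [ 557.5 -241.7] 42.6 32.1
[174. 233.] [581.8 380.9] 50.9 27.8
scene
[209. 318.] [ 558.9 -240.5] 45.3 34.9
[318. 238.] [426.2  97.2] 57.0 42.5
[447. 236.] [583.1 381.8] 55.4 36.4
[383. 206.] [382.9 312.1] 73.9 39.7
top
[434. 335.] [ 436.2 -237.2] 32.1 19.4
[288. 314.] [428.  89.] 68.6 48.0
[438. 284.] [ 552.  -233.7] 41.4 31.0
[174. 234.] [575.2 370.8] 49.0 27.5
```

Call:
apply_moves(
  rotation=[
    [0, 0, 0],
    [0, 0, 0],
    [0, 0, 0],
    [0, 0, 0],
    [0, 0, 0],
  ],
  xyz=[
    [0, 0.5, -20],
    [0, 0, -20],
    [0, 0, -12],
    [0, 0, 0],
    [0, 0, 0],
  ],
  gripper=[66, 66, 66, 66, 66],
)

```text
t: 31.02
tool_pos: [0.5582, -0.2413, 0.0212]
ee_rot: [-0.201, -3.134, -0.0]
contact_force: [0.3, -0.7, 0.2]
opening: 0.0661
finger_force: 0.0
```

```bash
python3 st.py
```

```text
t 31.02 pos [ 558.2 -241.3   21.2] yaw_y 82.66 z [-0.001  0.    -1.   ] q [ 0.29  0.63  0.13  1.61 -0.1   0.92  1.9 ] F [ 0.3 -0.7  0.2] op 66.1 0.0
```

Call:
apply_moves(
  rotation=[
    [0, 0, 0],
    [0, 0, 0],
    [0, 0, 0],
    [0, 0, 0],
    [0, 0, 0],
  ],
  xyz=[
    [0.7, 0, -4],
    [0, 0, -4],
    [0, 0, 0],
    [0, 0, 0],
    [0, 0, 0],
  ],
  gripper=[66, 66, 66, 60, 50],
)

```text
t: 31.43
tool_pos: [0.5594, -0.2416, 0.0137]
ee_rot: [0.201, 3.135, -0.0]
contact_force: [0.2, -0.4, -1.1]
opening: 0.0506
finger_force: 0.0
```

Call:
apply_moves(
  rotation=[
    [0, 0, 0],
    [0, 0, 0],
    [0, 0, 0],
    [0, 0, 0],
    [0, 0, 0],
  ],
  xyz=[
    [0, 0, 0],
    [0, 0, 0],
    [0, 0, 0],
    [0, 0, 0],
    [0, 0, 0],
  ],
  gripper=[40, 40, 40, 40, 40],
)

```text
t: 31.85
tool_pos: [0.5595, -0.2417, 0.0142]
ee_rot: [0.201, 3.134, -0.0]
contact_force: [-0.8, 0.5, 6.5]
opening: 0.0424
finger_force: 40.1
```

```bash
python3 st.py
```

```text
t 31.85 pos [ 559.5 -241.7   14.2] yaw_y 82.66 z [ 0.001 -0.    -1.   ] q [ 0.29  0.64  0.13  1.61 -0.1   0.9   1.9 ] F [-0.8  0.5  6.5] op 42.4 40.1381117105484
```

Call:
apply_moves(
  rotation=[
    [0, 0, 0],
    [0, 0, 0],
    [0, 0, 0],
    [0, 0, 0],
    [0, 0, 0],
  ],
  xyz=[
    [0, 0, 12],
    [0, 0, 30],
    [0, 0, 40],
    [0, 0, 38],
    [0, 0, 0],
  ],
  gripper=[40, 40, 40, 40, 40],
)

```text
t: 32.27
tool_pos: [0.5647, -0.2441, 0.1429]
ee_rot: [0.2, 3.118, -0.009]
contact_force: [2.1, -1.2, 0.2]
opening: 0.0421
finger_force: 40.7
```

Call:
apply_moves(
  rotation=[
    [0, 0, 0],
    [0, 0, 0],
    [0, 0, 0],
    [0, 0, 0],
    [0, 0, 0],
  ],
  xyz=[
    [-5.1, 31.8, 0],
    [-5.1, 31.8, 0],
    [-5.1, 31.8, 0],
    [-5.1, 31.8, 0],
    [-5.1, 31.8, 0],
  ],
  gripper=[40, 40, 40, 40, 40],
)

```text
t: 32.68
tool_pos: [0.5332, -0.0811, 0.1335]
ee_rot: [0.202, 3.135, 0.0]
contact_force: [0.9, -0.8, -0.1]
opening: 0.0422
finger_force: 40.7
```

Call:
apply_moves(
  rotation=[
    [0, 0, 0],
    [0, 0, 0],
    [0, 0, 0],
    [0, 0, 0],
    [0, 0, 0],
  ],
  xyz=[
    [-5.1, 31.8, 0],
    [-5.1, 31.8, 0],
    [-5.1, 31.8, 0],
    [-5.1, 31.8, 0],
    [-5.1, 31.8, 0],
  ],
  gripper=[40, 40, 40, 40, 40],
)

```text
t: 33.1
tool_pos: [0.5077, 0.0779, 0.1336]
ee_rot: [0.201, 3.134, 0.0]
contact_force: [-0.1, -0.5, -0.4]
opening: 0.0425
finger_force: 40.7
```

Call:
apply_moves(
  rotation=[
    [0, 0, 0],
    [0, 0, 0],
    [0, 0, 0],
    [0, 0, 0],
    [0, 0, 0],
  ],
  xyz=[
    [0, 0, -20],
    [0, 0, -20],
    [0, 0, -10],
    [0, 0, 0],
    [0, 0, 0],
  ],
  gripper=[40, 40, 40, 40, 40],
)

```text
t: 33.52
tool_pos: [0.5079, 0.0758, 0.0831]
ee_rot: [-0.203, -3.134, 0.001]
contact_force: [-0.1, -0.1, 0.4]
opening: 0.0424
finger_force: 40.7
```

```bash
python3 st.py
```

```text
t 33.52 pos [507.9  75.8  83.1] yaw_y 82.59 z [-0.001 -0.    -1.   ] q [-0.2   0.38  0.03  1.82 -0.01  0.94  1.27] F [-0.1 -0.1  0.4] op 42.4 40.72620749473572
```

Call:
apply_moves(
  rotation=[
    [0, 0, 0],
    [0, 0, 0],
    [0, 0, 0],
    [0, 0, 0],
    [0, 0, 0],
  ],
  xyz=[
    [0.2, 0, -10],
    [0, 0, -8],
    [0, 0, -3],
    [0, 0, 0],
    [0, 0, 0],
  ],
  gripper=[40, 40, 40, 40, 40],
)

```text
t: 33.93
tool_pos: [0.5083, 0.0764, 0.0621]
ee_rot: [-0.201, -3.135, 0.0]
contact_force: [-0.1, 0.3, -1.1]
opening: 0.042
finger_force: 40.7
```

```bash
python3 st.py
```

```text
t 33.93 pos [508.3  76.4  62.1] yaw_y 82.64 z [-0. -0. -1.] q [-0.2   0.41  0.03  1.84 -0.01  0.89  1.27] F [-0.1  0.3 -1.1] op 42.0 40.72572648525238
```

Call:
apply_moves(
  rotation=[
    [0, 0, 0],
    [0, 0, 0],
    [0, 0, 0],
    [0, 0, 0],
    [0, 0, 0],
  ],
  xyz=[
    [0.3, 0, -2.5],
    [0, 0, -1],
    [0, 0, 0],
    [0, 0, 0],
    [0, 0, 0],
  ],
  gripper=[40, 40, 40, 40, 48],
)

```text
t: 34.35
tool_pos: [0.5088, 0.0765, 0.059]
ee_rot: [0.201, 3.135, 0.0]
contact_force: [0.2, -0.0, 0.4]
opening: 0.0479
finger_force: 0.0
```

Call:
apply_moves(
  rotation=[
    [0, 0, 0],
    [0, 0, 0],
    [0, 0, 0],
    [0, 0, 0],
    [0, 0, 0],
  ],
  xyz=[
    [0, 0, 0],
    [0, 0, 0],
    [0, 0, 0],
    [0, 0, 15],
    [0, 0, 25],
  ],
  gripper=[54, 60, 66, 66, 66],
)

```text
t: 34.77
tool_pos: [0.5059, 0.076, 0.0967]
ee_rot: [-0.201, -3.128, 0.003]
contact_force: [0.1, -0.5, -0.1]
opening: 0.0664
finger_force: 0.0
```

```bash
python3 st.py
```

```text
t 34.77 pos [505.9  76.   96.7] yaw_y 82.66 z [-0.007 -0.001 -1.   ] q [-0.21  0.37  0.03  1.81 -0.01  0.97  1.27] F [ 0.1 -0.5 -0.1] op 66.4 0.0
```

Call:
apply_moves(
  rotation=[
    [0, 0, 0],
    [0, 0, 0],
    [0, 0, 0],
    [0, 0, 0],
    [0, 0, 0],
  ],
  xyz=[
    [0, 0, 25],
    [0, 0, 15],
    [-7.6, -33, 0],
    [-7.6, -33, 0],
    [-7.6, -33, 0],
  ],
  gripper=[66, 66, 66, 66, 66],
)

```text
t: 35.18
tool_pos: [0.486, -0.023, 0.1395]
ee_rot: [0.197, 3.134, 0.0]
contact_force: [1.2, -0.1, 0.1]
opening: 0.0658
finger_force: 0.0
```

Call:
apply_moves(
  rotation=[
    [0, 0, 0],
    [0, 0, 0],
    [0, 0, 0],
    [0, 0, 0],
    [0, 0, 0],
  ],
  xyz=[
    [-7.6, -33, 0],
    [-7.6, -33, 0],
    [-7.6, -33, 0],
    [-7.6, -33, 0],
    [-7.6, -33, 0],
  ],
  gripper=[66, 66, 66, 66, 66],
)

```text
t: 35.6
tool_pos: [0.4473, -0.189, 0.139]
ee_rot: [0.201, 3.135, 0.0]
contact_force: [1.2, 0.3, -0.3]
opening: 0.0662
finger_force: 0.0
```

Call:
apply_moves(
  rotation=[
    [0, 0, 0],
    [0, 0, 0],
    [0, 0, 0],
    [0, 0, 0],
    [0, 0, 0],
  ],
  xyz=[
    [-7.6, -33, 0],
    [-7.6, -33, 0],
    [0, 0, -25],
    [0, 0, 0],
    [0, 0, 0],
  ],
  gripper=[66, 66, 66, 66, 66],
)

```text
t: 36.02
tool_pos: [0.4315, -0.2529, 0.1129]
ee_rot: [-0.202, -3.132, -0.003]
contact_force: [-0.1, 0.4, 1.1]
opening: 0.0661
finger_force: 0.0
```

```bash
python3 st.py; python3 -c "
from m1 import *
for n,z in (('top',.01),('scene',.01),('top',.054)): 
  f=grab(n,'p10%s.png'%n); print(n)
  [print(*o) for o in discs(n,z,f=f) if o[1][0]<700 and o[2]<75]"
```

```text
t 36.02 pos [ 431.5 -252.9  112.9] yaw_y 82.61 z [-0.003  0.002 -1.   ] q [ 0.32  0.33  0.22  1.83 -0.08  1.    2.02] F [-0.1  0.4  1.1] op 66.1 0.0
top
[438. 342.] [ 428.7 -254.4] 44.0 28.0
[289. 314.] [430.3  90.8] 70.7 48.9
scene
[183. 287.] [ 431.7 -253. ] 46.0 41.2
[447. 236.] [583.6 382.1] 55.1 35.7
[383. 206.] [382.9 312.1] 73.9 38.5
top
[438. 342.] [ 425.8 -243.6] 42.3 28.6
[289. 314.] [427.3  88.5] 68.0 47.0
```

Call:
apply_moves(
  rotation=[
    [0, 0, 0],
    [0, 0, 0],
    [0, 0, 0],
    [0, 0, 0],
    [0, 0, 0],
  ],
  xyz=[
    [0, 0, -30],
    [0, 0, -30],
    [0, 0, -22],
    [0, 0, -8],
    [0, 0, 0],
  ],
  gripper=[66, 66, 66, 66, 66],
)

```text
t: 36.58
tool_pos: [0.4319, -0.2519, 0.0226]
ee_rot: [-0.198, -3.132, -0.003]
contact_force: [-0.2, 0.4, -0.3]
opening: 0.0659
finger_force: 0.0
```

```bash
python3 st.py
```

```text
t 36.58 pos [ 431.9 -251.9   22.6] yaw_y 82.76 z [-0.003  0.002 -1.   ] q [ 0.34  0.45  0.2   1.91 -0.12  0.79  2.05] F [-0.2  0.4 -0.3] op 65.9 0.0
```

Call:
apply_moves(
  rotation=[
    [0, 0, 0],
    [0, 0, 0],
    [0, 0, 0],
    [0, 0, 0],
    [0, 0, 0],
  ],
  xyz=[
    [-1, -1, -5],
    [0, 0, -4],
    [0, 0, 0],
    [0, 0, 0],
    [0, 0, 0],
  ],
  gripper=[66, 66, 66, 62, 54],
)

```text
t: 37.0
tool_pos: [0.4323, -0.2548, 0.0156]
ee_rot: [0.201, 3.134, -0.001]
contact_force: [0.3, -0.6, 1.1]
opening: 0.0542
finger_force: 0.0
```

```bash
python3 st.py
```

```text
t 37.0 pos [ 432.3 -254.8   15.6] yaw_y 82.66 z [ 0.002 -0.001 -1.   ] q [ 0.34  0.47  0.2   1.92 -0.13  0.77  2.06] F [ 0.3 -0.6  1.1] op 54.2 0.0
```

Call:
apply_moves(
  rotation=[
    [0, 0, 0],
    [0, 0, 0],
    [0, 0, 0],
    [0, 0, 0],
    [0, 0, 0],
  ],
  xyz=[
    [0, 0, 0],
    [0, 0, 0],
    [0, 0, 0],
    [0, 0, 0],
    [0, 0, 0],
  ],
  gripper=[40, 40, 40, 40, 40],
)

```text
t: 37.42
tool_pos: [0.4322, -0.255, 0.0165]
ee_rot: [0.201, 3.134, -0.001]
contact_force: [-1.3, 1.6, 9.9]
opening: 0.0399
finger_force: 4.7
```

```bash
python3 st.py
```

```text
t 37.42 pos [ 432.2 -255.    16.5] yaw_y 82.66 z [ 0.001 -0.001 -1.   ] q [ 0.34  0.46  0.2   1.92 -0.13  0.77  2.06] F [-1.3  1.6  9.9] op 39.9 4.689722474722657
```

That grip slipped: the tool was a few mm too high. I'll open, lower 3 mm and regrip.

Call:
apply_moves(
  rotation=[
    [0, 0, 0],
    [0, 0, 0],
    [0, 0, 0],
    [0, 0, 0],
    [0, 0, 0],
  ],
  xyz=[
    [0, 0, 0],
    [0, 0, 0],
    [0, 0, 0],
    [0, 0, 10],
    [0, 0, 0],
  ],
  gripper=[50, 60, 66, 66, 66],
)

```text
t: 37.83
tool_pos: [0.4326, -0.2551, 0.0262]
ee_rot: [0.201, 3.133, -0.002]
contact_force: [0.9, -0.8, 0.2]
opening: 0.0662
finger_force: 0.0
```

Call:
apply_moves(
  rotation=[
    [0, 0, 0],
    [0, 0, 0],
    [0, 0, 0],
    [0, 0, 0],
    [0, 0, 0],
  ],
  xyz=[
    [0, 0, 40],
    [0, 0, 40],
    [0, 40, 0],
    [0, 30, 0],
    [0, 0, 0],
  ],
  gripper=[66, 66, 66, 66, 66],
)

```text
t: 38.25
tool_pos: [0.4328, -0.177, 0.1056]
ee_rot: [0.187, 3.135, 0.008]
contact_force: [0.3, 1.4, -0.0]
opening: 0.0658
finger_force: 0.0
```

```bash
python3 st.py; python3 -c "
from m1 import *
for n,z in (('top',.01),('scene',.01)): 
  f=grab(n,'p11%s.png'%n); print(n)
  [print(*o) for o in discs(n,z,f=f) if o[1][0]<700 and o[2]<75]"
```

```text
t 38.25 pos [ 432.8 -177.   105.6] yaw_y 83.18 z [ 0.001  0.005 -1.   ] q [ 0.2   0.27  0.19  1.92 -0.07  0.95  1.87] F [ 0.3  1.4 -0. ] op 65.8 0.0
top
[288. 314.] [430.3  90.8] 70.7 49.3
[173. 236.] [580.2 382.2] 49.5 23.0
scene
[183. 284.] [ 424.5 -251.4] 41.0 26.2
[447. 236.] [583.6 382.1] 55.1 35.7
[383. 206.] [382.9 312.1] 73.9 38.3
```

Call:
apply_moves(
  rotation=[
    [0, 0, 0],
    [0, 0, 0],
    [0, 0, 0],
    [0, 0, 0],
    [0, 0, 0],
  ],
  xyz=[
    [0, 40, 10],
    [0, 40, 10],
    [0, 40, 0],
    [0, 30, 0],
    [0, 0, 0],
  ],
  gripper=[66, 66, 66, 66, 66],
)

```text
t: 38.77
tool_pos: [0.4319, -0.0281, 0.1249]
ee_rot: [0.187, 3.136, 0.006]
contact_force: [0.6, -0.2, 0.2]
opening: 0.0659
finger_force: 0.0
```

```bash
python3 st.py; python3 -c "
from m1 import *
for n,z in (('top',.01),('scene',.01)): 
  f=grab(n,'p12%s.png'%n); print(n)
  [print(*o) for o in discs(n,z,f=f) if o[1][0]<700 and o[2]<75]
a=cv2.imread('pics/p12top.png')[220:380,250:500];b=cv2.imread('pics/p12scene.png')[190:350,130:380]
cv2.imwrite('pics/c12.png',cv2.resize(np.vstack([a,b]),None,fx=1.8,fy=1.8))"
```

```text
t 38.77 pos [431.9 -28.1 124.9] yaw_y 83.19 z [ 0.     0.004 -1.   ] q [-0.05  0.18  0.08  1.98 -0.02  0.98  1.5 ] F [ 0.6 -0.2  0.2] op 65.9 0.0
top
[289. 314.] [430.3  90.8] 70.7 49.5
[174. 235.] [580.2 382.2] 49.5 25.6
scene
[447. 236.] [583.6 382.1] 55.1 36.1
[383. 206.] [382.9 312.1] 73.9 39.3
```

View pics/c12.png

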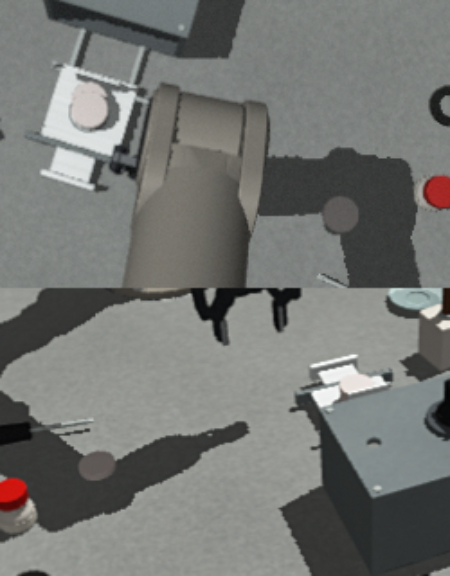

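The disc is unmoved but in shadow, at (340,214), and the stack is visible on the plate at (90,106). I'll measure both from the pinkish tint of the ceramic.

```bash
cat > pk.py <<'E'
from m1 import *
def pink(f,k=4):
    p=cv2.GaussianBlur(f['pixels'],(3,3),0).astype(int); return (p[:,:,0]-p[:,:,2]>k)&(p[:,:,0]-p[:,:,1]>k)&(p[:,:,0]-p[:,:,1]<45)&(p[:,:,0]>70)
def show(n,zs,lo,hi):
    f=grab(n)
    for k in blobs(f,pink(f),100,2500):
        uv=k.reshape(-1,2)
        P0=onz(f,[uv.mean(0)],.01)[0]
        if not(lo[0]<P0[0]<hi[0] and lo[1]<P0[1]<hi[1]): continue
        for z in zs:
            P=onz(f,uv,z)[:,:2].astype(np.float32)*1000; c,r=cv2.minEnclosingCircle(P); print(n,uv.mean(0).round(),z,np.round(c,1),round(2*r,1),np.round((P.max(0)+P.min(0))/2,1),np.round(P.max(0)-P.min(0),1))
if __name__=='__main__':
    im=grab('top')['pixels']; print(im[339,439],im[276,299],im[300,290])
    for n in('top','scene'): show(n,(.01,.054),(.35,-.3),(.62,.15))
E
python3 pk.py
```

```text
[92 89 88] [206 199 196] [174 179 180]
top [299. 278.] 0.01 [520.3  78.1] 56.0 [520.3  77.8] [56.  45.7]
top [299. 278.] 0.054 [514.   76.2] 53.9 [514.   75.9] [53.9 43.9]
scene [184. 288.] 0.01 [ 438.6 -253. ] 51.8 [ 437.8 -254.5] [50.1 42.9]
scene [184. 288.] 0.054 [ 489.9 -262. ] 48.9 [ 489.1 -263.4] [47.3 40.5]
scene [326. 243.] 0.01 [461.3 100. ] 59.8 [457.9 101.1] [39.5 53.7]
scene [326. 243.] 0.054 [511.3  71.6] 56.5 [508.1  72.6] [37.3 50.8]
```

```bash
python3 -c "
from h import *
f=grab('top','p13.png'); im=f['pixels'].astype(int)
a=np.linspace(0,2*np.pi,9)[:-1]
for z in (.054,.044,.034,.024): print(z,proj(f,[[.5087+.023*np.cos(t),.0763+.023*np.sin(t),z] for t in a[::2]]).round(1).tolist())
for v in range(258,300): print(v,[ '%d/%d'%(im[v,u].mean(),im[v,u,0]-im[v,u,2]) for u in range(284,316,3)])
c=cv2.imread('pics/p13.png')[250:310,265:335]; c2=cv2.imread('pics/p12scene.png')[215:275,290:360]
cv2.imwrite('pics/c13.png',cv2.resize(np.hstack([c,c2]),None,fx=5,fy=5,interpolation=2))"
```

```text
0.054 [[300.7, 270.1], [288.7, 278.7], [297.4, 290.5], [309.3, 281.9]]
0.044 [[300.7, 270.8], [288.9, 279.3], [297.5, 291.1], [309.3, 282.5]]
0.034 [[300.8, 271.6], [289.1, 280.0], [297.6, 291.6], [309.3, 283.1]]
0.024 [[300.9, 272.3], [289.3, 280.6], [297.7, 292.2], [309.3, 283.7]]
258 ['200/-6', '223/-4', '222/-3', '189/-3', '161/-2', '121/-1', '130/-2', '132/-1', '125/-4', '129/-1', '126/-3']
259 ['205/-4', '222/-4', '222/-3', '208/-5', '198/-4', '157/-2', '128/0', '132/-1', '125/-3', '133/-2', '127/0']
260 ['219/-4', '220/-4', '223/-4', '196/-4', '215/-5', '203/-6', '153/-4', '128/-1', '129/-2', '132/-4', '127/-3']
261 ['222/-5', '221/-4', '220/-4', '99/-4', '195/-5', '212/-6', '199/-5', '165/-2', '125/-2', '132/-1', '133/-2']
262 ['222/-4', '222/-4', '220/-4', '95/-2', '92/-3', '178/-5', '214/-6', '209/-6', '170/-4', '117/-3', '134/-3']
263 ['220/-3', '220/-4', '221/-4', '107/-4', '95/-4', '94/-2', '180/-3', '206/-6', '218/-5', '159/-4', '135/-3']
264 ['222/-3', '221/-4', '219/-3', '174/-5', '100/-3', '93/-2', '91/-2', '177/-3', '214/-5', '213/-3', '158/-3']
265 ['222/-4', '221/
[... 3198 characters left out ...]
 '221/-4']
294 ['224/-4', '224/-4', '220/-3', '223/-3', '223/-3', '222/-4', '220/-2', '221/-3', '219/-3', '220/-2', '221/-3']
295 ['223/-3', '225/-3', '223/-2', '220/-5', '222/-3', '224/-5', '224/-2', '222/-3', '220/-3', '220/-3', '219/-5']
296 ['221/-3', '223/-2', '224/-3', '223/-3', '221/-3', '223/-4', '224/-4', '222/-4', '221/-4', '218/-3', '220/-4']
297 ['213/-4', '221/-4', '224/-2', '224/-3', '222/-4', '220/-4', '222/-3', '223/-4', '222/-3', '221/-3', '219/-6']
298 ['164/-6', '215/-5', '221/-4', '224/-3', '223/-3', '221/-4', '222/-3', '222/-3', '222/-5', '224/-2', '221/-4']
299 ['115/-7', '173/-7', '215/-6', '222/-5', '223/-3', '222/-4', '223/-1', '222/-5', '223/-4', '224/-3', '224/-3']
```

View pics/c13.png

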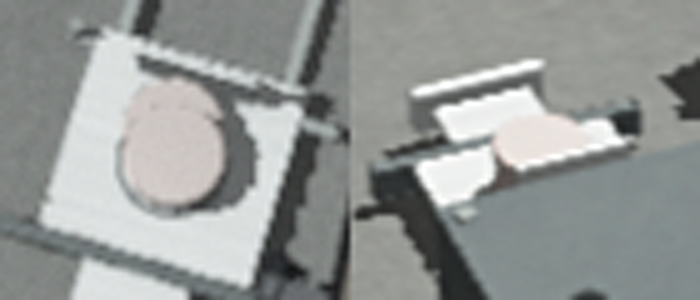

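Only part of the stack is aligned: one disc has shifted about 9 mm back, towards the stop, at (175,95) in the crop. I'll find when it shifted, and at which level, from the saved frames.

```bash
python3 -c "
from pk import *
f0=grab('top'); g0=grab('scene')
for i in ('8','9','10','11','12'):
  f=dict(f0); f['pixels']=cv2.imread('pics/p%stop.png'%i)[:,:,::-1].copy()
  m=pink(f)[255:300,275:325]; ys,xs=np.nonzero(m); print(i,m.sum(), (xs.min()+275,xs.max()+275,ys.min()+255,ys.max()+255) if m.any() else '')
  r=[(y+255,int(np.nonzero(m[y])[0].min()+275),int(np.nonzero(m[y])[0].max()+275)) for y in range(m.shape[0]) if m[y].sum()>3]; print(r[::2])
"

```

```text
8 1 (np.int64(292), np.int64(292), np.int64(280), np.int64(280))
[]
9 383 (np.int64(290), np.int64(309), np.int64(266), np.int64(290))
[(266, 298, 302), (268, 294, 304), (270, 292, 306), (272, 291, 308), (274, 290, 308), (276, 290, 309), (278, 291, 308), (280, 291, 307), (282, 291, 306), (284, 291, 308), (286, 292, 308), (288, 294, 306), (290, 298, 303)]
10 379 (np.int64(290), np.int64(309), np.int64(266), np.int64(290))
[(267, 296, 304), (269, 293, 306), (271, 291, 307), (273, 291, 307), (275, 290, 307), (277, 290, 308), (279, 290, 308), (281, 290, 309), (283, 291, 308), (285, 292, 308), (287, 294, 306), (289, 296, 304)]
11 374 (np.int64(290), np.int64(308), np.int64(266), np.int64(290))
[(267, 296, 304), (269, 293, 306), (271, 292, 307), (273, 291, 308), (275, 290, 308), (277, 291, 308), (279, 290, 308), (281, 291, 308), (283, 291, 308), (285, 292, 307), (287, 293, 306), (289, 296, 303)]
12 382 (np.int64(290), np.int64(309), np.int64(266), np.int64(290))
[(266, 298, 301), (268, 294, 305), (270, 292, 307), (272, 291, 308), (274, 291, 307), (276, 290, 308), (278, 290, 308), (280, 290, 309), (282, 291, 308), (284, 291, 308), (286, 292, 307), (288, 294, 305)]
```

Disc 2 is the shifted one, 9 mm back in +x between the centred discs 1 and 3. I'll take disc 3 off to a free spot, re-centre disc 2, then restack.

Call:
apply_moves(
  rotation=[
    [0, 0, 0],
    [0, 0, 0],
    [0, 0, 0],
    [0, 0, 0],
    [0, 0, 0],
  ],
  xyz=[
    [19.2, 26.1, 0],
    [19.2, 26.1, 0],
    [19.2, 26.1, 0],
    [19.2, 26.1, 0],
    [0, 0, -20],
  ],
  gripper=[66, 66, 66, 66, 66],
)

```text
t: 39.58
tool_pos: [0.5158, 0.0774, 0.1084]
ee_rot: [0.19, 3.123, 0.012]
contact_force: [0.8, 1.2, -0.1]
opening: 0.0657
finger_force: 0.0
```

Call:
apply_moves(
  rotation=[
    [0, 0, 0],
    [0, 0, 0],
    [0, 0, 0],
    [0, 0, 0],
    [0, 0, 0],
  ],
  xyz=[
    [0, 0, -10],
    [0, 0, 0],
    [0, 0, 0],
    [0, 0, 0],
    [0, 0, 0],
  ],
  gripper=[66, 66, 66, 66, 66],
)

```text
t: 40.0
tool_pos: [0.5089, 0.0688, 0.0957]
ee_rot: [0.204, 3.133, -0.0]
contact_force: [-0.3, 0.5, -0.0]
opening: 0.0659
finger_force: 0.0
```

```bash
python3 st.py
```

```text
t 40.0 pos [508.9  68.8  95.7] yaw_y 82.54 z [ 0.002 -0.    -1.   ] q [-0.19  0.37  0.03  1.81 -0.01  0.96  1.28] F [-0.3  0.5 -0. ] op 65.9 0.0
```

Call:
apply_moves(
  rotation=[
    [0, 0, 0],
    [0, 0, 0],
    [0, 0, 0],
    [0, 0, 0],
    [0, 0, 0],
  ],
  xyz=[
    [0, 7.2, 0],
    [0, 0, -15],
    [0, 0, -10],
    [0, 0, -5],
    [0, 0, 0],
  ],
  gripper=[66, 66, 66, 66, 66],
)

```text
t: 40.42
tool_pos: [0.5071, 0.0769, 0.0635]
ee_rot: [-0.201, -3.132, 0.001]
contact_force: [-0.4, 0.0, -0.2]
opening: 0.0658
finger_force: 0.0
```

Call:
apply_moves(
  rotation=[
    [0, 0, 0],
    [0, 0, 0],
    [0, 0, 0],
  ],
  xyz=[
    [0, 0, -6],
    [0, 0, 0],
    [0, 0, 0],
  ],
  gripper=[66, 66, 66],
)

```text
t: 40.67
tool_pos: [0.5084, 0.077, 0.0588]
ee_rot: [-0.201, -3.135, 0.0]
contact_force: [0.4, -0.8, -0.5]
opening: 0.066
finger_force: 0.0
```

```bash
python3 st.py
```

```text
t 40.67 pos [508.4  77.   58.8] yaw_y 82.65 z [-0. -0. -1.] q [-0.2   0.42  0.02  1.85 -0.01  0.88  1.27] F [ 0.4 -0.8 -0.5] op 66.0 0.0
```

Call:
apply_moves(
  rotation=[
    [0, 0, 0],
    [0, 0, 0],
    [0, 0, 0],
    [0, 0, 0],
    [0, 0, 0],
  ],
  xyz=[
    [0, -0.5, -1.5],
    [0, 0, 0],
    [0, 0, 0],
    [0, 0, 0],
    [0, 0, 0],
  ],
  gripper=[60, 50, 38, 38, 38],
)

```text
t: 41.08
tool_pos: [0.5086, 0.0765, 0.058]
ee_rot: [0.201, 3.135, 0.0]
contact_force: [-1.5, -0.2, 5.0]
opening: 0.0427
finger_force: 40.0
```

Call:
apply_moves(
  rotation=[
    [0, 0, 0],
    [0, 0, 0],
    [0, 0, 0],
    [0, 0, 0],
    [0, 0, 0],
  ],
  xyz=[
    [0, 0, 0],
    [0, 0, 0],
    [0, 0, 10],
    [0, 0, 25],
    [0, 0, 20],
  ],
  gripper=[38, 38, 38, 38, 38],
)

```text
t: 41.5
tool_pos: [0.508, 0.0766, 0.1129]
ee_rot: [-0.201, -3.134, 0.0]
contact_force: [0.3, 0.9, -0.7]
opening: 0.0424
finger_force: 40.6
```

```bash
python3 st.py
```

```text
t 41.5 pos [508.   76.6 112.9] yaw_y 82.66 z [-0.001 -0.    -1.   ] q [-0.2   0.35  0.03  1.79 -0.01  1.    1.27] F [ 0.3  0.9 -0.7] op 42.4 40.60405790805817
```

Call:
apply_moves(
  rotation=[
    [0, 0, 0],
    [0, 0, 0],
    [0, 0, 0],
    [0, 0, 0],
    [0, 0, 0],
  ],
  xyz=[
    [-4.7, -29.5, 0],
    [-4.7, -29.5, 0],
    [-4.7, -29.5, 0],
    [-4.7, -29.5, 0],
    [-4.7, -29.5, 0],
  ],
  gripper=[38, 38, 38, 38, 38],
)

```text
t: 41.92
tool_pos: [0.4847, -0.0721, 0.1128]
ee_rot: [0.2, 3.134, 0.0]
contact_force: [0.3, 0.8, -0.7]
opening: 0.0421
finger_force: 40.7
```

Call:
apply_moves(
  rotation=[
    [0, 0, 0],
    [0, 0, 0],
    [0, 0, 0],
    [0, 0, 0],
    [0, 0, 0],
  ],
  xyz=[
    [-4.7, -29.5, 0],
    [0, 0, -30],
    [0, 0, -30],
    [0, 0, -25],
    [0, 0, 0],
  ],
  gripper=[38, 38, 38, 38, 38],
)

```text
t: 42.33
tool_pos: [0.4757, -0.0997, 0.0232]
ee_rot: [-0.201, -3.125, -0.002]
contact_force: [-0.9, -0.2, -0.7]
opening: 0.0424
finger_force: 40.8
```

Call:
apply_moves(
  rotation=[
    [0, 0, 0],
    [0, 0, 0],
    [0, 0, 0],
  ],
  xyz=[
    [0, 0, 0],
    [0, 0, 0],
    [0, 0, 0],
  ],
  gripper=[38, 38, 38],
)

```text
t: 42.58
tool_pos: [0.4822, -0.1005, 0.0293]
ee_rot: [0.2, 3.131, -0.001]
contact_force: [-0.5, -0.2, -0.3]
opening: 0.0426
finger_force: 40.8
```

```bash
python3 st.py; python3 -c "
from pk import *
f=grab('top','p14top.png'); m=pink(f)[255:300,275:325]
print([(y+255,int(np.nonzero(m[y])[0].min()+275),int(np.nonzero(m[y])[0].max()+275)) for y in range(m.shape[0]) if m[y].sum()>3])
for z in (.044,.034): print(z,proj(f,[[.5087+.023*np.cos(t),.0763+.023*np.sin(t),z] for t in (0,1.57,3.14,4.71)]).round(1).tolist())"
```

```text
t 42.58 pos [ 482.2 -100.5   29.3] yaw_y 82.68 z [ 0.004 -0.001 -1.   ] q [ 0.09  0.42  0.1   1.93 -0.06  0.78  1.67] F [-0.5 -0.2 -0.3] op 42.6 40.8087819814682
[(266, 298, 301), (267, 296, 304), (268, 294, 305), (269, 293, 306), (270, 292, 307), (271, 292, 307), (272, 291, 308), (273, 291, 308), (274, 291, 308), (275, 290, 308), (276, 290, 308), (277, 290, 308), (278, 291, 308), (279, 291, 308), (280, 291, 307), (281, 291, 307), (282, 291, 306), (283, 291, 305), (284, 291, 308), (285, 292, 308), (286, 293, 308), (287, 293, 307), (288, 294, 306), (289, 295, 305), (290, 297, 302)]
0.044 [[300.7, 270.8], [288.9, 279.3], [297.4, 291.1], [309.3, 282.5]]
0.034 [[300.8, 271.6], [289.1, 280.0], [297.5, 291.6], [309.3, 283.2]]
```

Call:
apply_moves(
  rotation=[
    [0, 0, 0],
    [0, 0, 0],
    [0, 0, 0],
    [0, 0, 0],
    [0, 0, 0],
  ],
  xyz=[
    [0, 0, -10],
    [0, 0, -4],
    [0, 0, 0],
    [0, 0, 0],
    [0, 0, 0],
  ],
  gripper=[38, 38, 38, 38, 38],
)

```text
t: 43.05
tool_pos: [0.481, -0.1004, 0.0141]
ee_rot: [0.201, 3.134, 0.0]
contact_force: [-0.7, -0.5, 5.3]
opening: 0.0426
finger_force: 41.7
```

```bash
python3 st.py
```

```text
t 43.05 pos [ 481.  -100.4   14.1] yaw_y 82.67 z [ 0.002 -0.    -1.   ] q [ 0.09  0.45  0.1   1.94 -0.06  0.75  1.67] F [-0.7 -0.5  5.3] op 42.6 41.703155636787415
```

Call:
apply_moves(
  rotation=[
    [0, 0, 0],
    [0, 0, 0],
    [0, 0, 0],
    [0, 0, 0],
    [0, 0, 0],
  ],
  xyz=[
    [0, 0, 0],
    [0, 0, 0],
    [0, 0, 0],
    [0, 0, 0],
    [0, 0, 30],
  ],
  gripper=[48, 56, 66, 66, 66],
)

```text
t: 43.47
tool_pos: [0.475, -0.0993, 0.0387]
ee_rot: [-0.2, -3.122, -0.002]
contact_force: [-0.2, -0.5, -0.8]
opening: 0.0659
finger_force: 0.0
```

Call:
apply_moves(
  rotation=[
    [0, 0, 0],
    [0, 0, 0],
    [0, 0, 0],
    [0, 0, 0],
    [0, 0, 0],
  ],
  xyz=[
    [0, 0, 35],
    [0, 0, 25],
    [6, 35, 0],
    [6, 35, 0],
    [6, 35, 0],
  ],
  gripper=[66, 66, 66, 66, 66],
)

```text
t: 43.88
tool_pos: [0.4988, 0.0051, 0.1041]
ee_rot: [0.205, 3.133, 0.0]
contact_force: [1.1, 0.5, -0.5]
opening: 0.0662
finger_force: 0.0
```

Call:
apply_moves(
  rotation=[
    [0, 0, 0],
    [0, 0, 0],
    [0, 0, 0],
    [0, 0, 0],
    [0, 0, 0],
  ],
  xyz=[
    [6, 35, 0],
    [6, 35, 0],
    [0, 0, -20],
    [0, 0, -10],
    [0, 0, 0],
  ],
  gripper=[66, 66, 66, 66, 66],
)

```text
t: 44.3
tool_pos: [0.5075, 0.074, 0.0706]
ee_rot: [-0.2, -3.129, 0.004]
contact_force: [-1.0, -1.6, -0.9]
opening: 0.0659
finger_force: 0.0
```

```bash
python3 st.py
```

```text
t 44.3 pos [507.5  74.   70.6] yaw_y 82.70 z [-0.006 -0.002 -1.   ] q [-0.2   0.4   0.03  1.83 -0.01  0.91  1.28] F [-1.  -1.6 -0.9] op 65.9 0.0
```

Call:
apply_moves(
  rotation=[
    [0, 0, 0],
    [0, 0, 0],
    [0, 0, 0],
    [0, 0, 0],
    [0, 0, 0],
  ],
  xyz=[
    [6, 0, 0],
    [0, 0, -8],
    [0, 0, -5],
    [0, 0, 0],
    [0, 0, 0],
  ],
  gripper=[66, 66, 66, 66, 66],
)

```text
t: 44.72
tool_pos: [0.516, 0.0739, 0.0601]
ee_rot: [-0.203, -3.134, 0.0]
contact_force: [-1.0, 0.4, 0.7]
opening: 0.0661
finger_force: 0.0
```

```bash
python3 st.py
```

```text
t 44.72 pos [516.   73.9  60.1] yaw_y 82.59 z [-0.001 -0.    -1.   ] q [-0.2   0.43  0.03  1.82 -0.02  0.89  1.28] F [-1.   0.4  0.7] op 66.1 0.0
```

Call:
apply_moves(
  rotation=[
    [0, 0, 0],
    [0, 0, 0],
    [0, 0, 0],
    [0, 0, 0],
    [0, 0, 0],
  ],
  xyz=[
    [1.5, 1.5, -6],
    [0, 0, -5],
    [0, 0, 0],
    [0, 0, 0],
    [0, 0, 0],
  ],
  gripper=[66, 66, 66, 66, 66],
)

```text
t: 45.13
tool_pos: [0.5177, 0.0761, 0.0493]
ee_rot: [-0.201, -3.135, 0.0]
contact_force: [-0.7, 0.6, -0.1]
opening: 0.066
finger_force: 0.0
```

```bash
python3 st.py
```

```text
t 45.13 pos [517.7  76.1  49.3] yaw_y 82.67 z [-0. -0. -1.] q [-0.2   0.45  0.03  1.83 -0.02  0.87  1.28] F [-0.7  0.6 -0.1] op 66.0 0.0
```

Call:
apply_moves(
  rotation=[
    [0, 0, 0],
    [0, 0, 0],
    [0, 0, 0],
    [0, 0, 0],
    [0, 0, 0],
  ],
  xyz=[
    [0, 0, -1.3],
    [0, 0, 0],
    [0, 0, 0],
    [0, 0, 0],
    [0, 0, 0],
  ],
  gripper=[60, 50, 38, 38, 38],
)

```text
t: 45.55
tool_pos: [0.5179, 0.0764, 0.0487]
ee_rot: [0.201, 3.135, 0.001]
contact_force: [-1.7, 0.8, 6.6]
opening: 0.0417
finger_force: 39.9
```

Call:
apply_moves(
  rotation=[
    [0, 0, 0],
    [0, 0, 0],
    [0, 0, 0],
    [0, 0, 0],
    [0, 0, 0],
  ],
  xyz=[
    [0, 0, 0],
    [0, 0, 0],
    [0, 0, 3],
    [0, 0, 3],
    [0, 0, 0],
  ],
  gripper=[38, 38, 38, 38, 38],
)

```text
t: 45.97
tool_pos: [0.518, 0.076, 0.0543]
ee_rot: [0.201, 3.135, -0.0]
contact_force: [0.0, -0.1, -0.7]
opening: 0.0419
finger_force: 40.5
```

```bash
python3 st.py
```

```text
t 45.97 pos [518.   76.   54.3] yaw_y 82.65 z [ 0.001 -0.    -1.   ] q [-0.2   0.44  0.03  1.82 -0.02  0.88  1.28] F [ 0.  -0.1 -0.7] op 41.9 40.54079711437225
```

Call:
apply_moves(
  rotation=[
    [0, 0, 0],
    [0, 0, 0],
    [0, 0, 0],
    [0, 0, 0],
    [0, 0, 0],
  ],
  xyz=[
    [-4, 0.2, 0],
    [-4, 0.2, 0],
    [-3.5, 0.2, 0],
    [0, 0, 0],
    [0, 0, 0],
  ],
  gripper=[38, 38, 38, 38, 38],
)

```text
t: 46.38
tool_pos: [0.5058, 0.0768, 0.0539]
ee_rot: [-0.201, -3.135, 0.0]
contact_force: [0.7, 0.4, 0.7]
opening: 0.0419
finger_force: 40.5
```

```bash
python3 st.py
```

```text
t 46.38 pos [505.8  76.8  53.9] yaw_y 82.67 z [-0.  0. -1.] q [-0.21  0.42  0.03  1.86 -0.02  0.87  1.27] F [0.7 0.4 0.7] op 41.9 40.509204268455505
```

Call:
apply_moves(
  rotation=[
    [0, 0, 0],
    [0, 0, 0],
    [0, 0, 0],
    [0, 0, 0],
    [0, 0, 0],
  ],
  xyz=[
    [0, 0, -3],
    [0, 0, -2],
    [0, 0, 0],
    [0, 0, 0],
    [0, 0, 0],
  ],
  gripper=[38, 38, 38, 38, 38],
)

```text
t: 46.8
tool_pos: [0.5063, 0.0767, 0.0489]
ee_rot: [-0.201, -3.135, 0.0]
contact_force: [0.2, -0.2, -0.9]
opening: 0.0421
finger_force: 40.5
```

```bash
python3 st.py
```

```text
t 46.8 pos [506.3  76.7  48.9] yaw_y 82.66 z [-0. -0. -1.] q [-0.21  0.43  0.03  1.86 -0.02  0.85  1.27] F [ 0.2 -0.2 -0.9] op 42.1 40.54119408130646
```

Call:
apply_moves(
  rotation=[
    [0, 0, 0],
    [0, 0, 0],
    [0, 0, 0],
    [0, 0, 0],
    [0, 0, 0],
  ],
  xyz=[
    [0, 0, -0.3],
    [0, 0, 0],
    [0, 0, 0],
    [0, 0, 0],
    [0, 0, 10],
  ],
  gripper=[44, 50, 56, 66, 66],
)

```text
t: 47.22
tool_pos: [0.5045, 0.0764, 0.0574]
ee_rot: [-0.201, -3.131, 0.002]
contact_force: [0.1, -0.0, -0.3]
opening: 0.0662
finger_force: 0.0
```

Call:
apply_moves(
  rotation=[
    [0, 0, 0],
    [0, 0, 0],
    [0, 0, 0],
    [0, 0, 0],
    [0, 0, 0],
  ],
  xyz=[
    [0, 0, 20],
    [0, 0, 30],
    [-5, -30, 0],
    [-5, -35, 0],
    [-5, -35, 0],
  ],
  gripper=[66, 66, 66, 66, 66],
)

```text
t: 47.63
tool_pos: [0.492, -0.0234, 0.1105]
ee_rot: [0.196, 3.132, 0.001]
contact_force: [0.4, -0.6, 0.2]
opening: 0.0662
finger_force: 0.0
```

Call:
apply_moves(
  rotation=[
    [0, 0, 0],
    [0, 0, 0],
    [0, 0, 0],
    [0, 0, 0],
    [0, 0, 0],
  ],
  xyz=[
    [-5, -35, 0],
    [-5, -38, 0],
    [0, 0, -10],
    [0, 0, 0],
    [0, 0, 0],
  ],
  gripper=[66, 66, 66, 66, 66],
)

```text
t: 48.05
tool_pos: [0.481, -0.096, 0.0989]
ee_rot: [-0.202, -3.135, -0.001]
contact_force: [0.1, 0.1, -0.2]
opening: 0.0666
finger_force: 0.0
```

```bash
python3 st.py; cat > rows.py <<'E'
from pk import *
f=grab('top'); m=pink(f)[255:300,275:325]
print([(y+255,int(np.nonzero(m[y])[0].min()+275),int(np.nonzero(m[y])[0].max()+275)) for y in range(m.shape[0]) if m[y].sum()>3])
for z in (.064,.054,.044,.034): print(z,proj(f,[[.5087+.023*np.cos(t),.0763+.023*np.sin(t),z] for t in (0,1.57,3.14,4.71)]).round(1).tolist())
for n in('top','scene'):
    [print(n,*o) for o in discs(n) if o[1][0]<700 and o[2]<60]
E
python3 rows.py
```

```text
t 48.05 pos [481.  -96.   98.9] yaw_y 82.61 z [-0.     0.001 -1.   ] q [ 0.07  0.32  0.11  1.87 -0.04  0.95  1.65] F [ 0.1  0.1 -0.2] op 66.6 0.0
[(272, 297, 302), (273, 295, 304), (274, 293, 305), (275, 293, 307), (276, 292, 307), (277, 292, 308), (278, 291, 308), (279, 291, 309), (280, 291, 309), (281, 291, 308), (282, 291, 308), (283, 291, 309), (284, 291, 308), (285, 292, 308), (286, 292, 307), (287, 293, 306), (288, 294, 305), (289, 295, 304), (290, 299, 303)]
0.064 [[300.6, 269.4], [288.6, 278.0], [297.2, 290.0], [309.3, 281.3]]
0.054 [[300.7, 270.1], [288.7, 278.7], [297.3, 290.5], [309.3, 281.9]]
0.044 [[300.7, 270.8], [288.9, 279.3], [297.4, 291.1], [309.3, 282.5]]
0.034 [[300.8, 271.6], [289.1, 280.0], [297.5, 291.6], [309.3, 283.2]]
top [439. 339.] [ 431.9 -254.9] 43.9 40.9
top [174. 235.] [581.4 380.9] 50.6 27.0
scene [183. 287.] [ 431.7 -252.9] 46.0 43.3
scene [255. 275.] [481.4 -99.2] 46.5 38.8
scene [447. 236.] [583.1 381.8] 55.4 36.4
```

Now the stack reads as one clean circle, rows 272–290, centred on the expected 281. Re-picking disc 3.

Call:
apply_moves(
  rotation=[
    [0, 0, 0],
    [0, 0, 0],
    [0, 0, 0],
    [0, 0, 0],
    [0, 0, 0],
  ],
  xyz=[
    [0, -4, 0],
    [0, 0, -30],
    [0, 0, -30],
    [0, 0, -16],
    [0, 0, 0],
  ],
  gripper=[66, 66, 66, 66, 66],
)

```text
t: 48.62
tool_pos: [0.478, -0.099, 0.0195]
ee_rot: [-0.198, -3.127, -0.001]
contact_force: [-1.5, 0.9, -0.3]
opening: 0.0658
finger_force: 0.0
```

Call:
apply_moves(
  rotation=[
    [0, 0, 0],
    [0, 0, 0],
  ],
  xyz=[
    [0, 0, 0],
    [0, 0, 0],
  ],
  gripper=[66, 66],
)

```text
t: 48.78
tool_pos: [0.4826, -0.1002, 0.0239]
ee_rot: [0.2, 3.133, -0.0]
contact_force: [-0.2, 0.7, 0.1]
opening: 0.0659
finger_force: 0.0
```

```bash
python3 st.py
```

```text
t 48.78 pos [ 482.6 -100.2   23.9] yaw_y 82.71 z [ 0.002 -0.    -1.   ] q [ 0.09  0.43  0.1   1.94 -0.06  0.77  1.67] F [-0.2  0.7  0.1] op 65.9 0.0
```

Call:
apply_moves(
  rotation=[
    [0, 0, 0],
    [0, 0, 0],
    [0, 0, 0],
    [0, 0, 0],
    [0, 0, 0],
  ],
  xyz=[
    [-0.8, 0, -6],
    [0, 0, -3.5],
    [0, 0, 0],
    [0, 0, 0],
    [0, 0, 0],
  ],
  gripper=[66, 66, 62, 54, 38],
)

```text
t: 49.2
tool_pos: [0.4807, -0.1004, 0.0136]
ee_rot: [0.201, 3.135, 0.0]
contact_force: [-3.7, 1.3, 19.5]
opening: 0.0435
finger_force: 34.3
```

Call:
apply_moves(
  rotation=[
    [0, 0, 0],
    [0, 0, 0],
    [0, 0, 0],
    [0, 0, 0],
    [0, 0, 0],
  ],
  xyz=[
    [0, 0, 0],
    [0, 0, 0],
    [0, 0, 0],
    [0, 0, 0],
    [0, 0, 0],
  ],
  gripper=[38, 38, 38, 38, 38],
)

```text
t: 49.62
tool_pos: [0.4807, -0.1003, 0.014]
ee_rot: [0.201, 3.135, 0.0]
contact_force: [-1.7, 0.1, 5.3]
opening: 0.0424
finger_force: 39.9
```

```bash
python3 st.py
```

```text
t 49.62 pos [ 480.7 -100.3   14. ] yaw_y 82.66 z [ 0.001  0.    -1.   ] q [ 0.09  0.45  0.1   1.94 -0.06  0.75  1.67] F [-1.7  0.1  5.3] op 42.4 39.86228585243225
```

Call:
apply_moves(
  rotation=[
    [0, 0, 0],
    [0, 0, 0],
    [0, 0, 0],
    [0, 0, 0],
    [0, 0, 0],
  ],
  xyz=[
    [0, 0, 15],
    [0, 0, 30],
    [0, 0, 30],
    [0, 0, 15],
    [4.7, 29.4, 0],
  ],
  gripper=[38, 38, 38, 38, 38],
)

```text
t: 50.03
tool_pos: [0.4877, -0.0789, 0.1075]
ee_rot: [0.218, 3.125, -0.01]
contact_force: [0.9, -0.9, -0.6]
opening: 0.0428
finger_force: 40.7
```

Call:
apply_moves(
  rotation=[
    [0, 0, 0],
    [0, 0, 0],
    [0, 0, 0],
    [0, 0, 0],
    [0, 0, 0],
  ],
  xyz=[
    [4.7, 29.4, 0],
    [4.7, 29.4, 0],
    [4.7, 29.4, 0],
    [4.7, 29.4, 0],
    [4.7, 29.4, 0],
  ],
  gripper=[38, 38, 38, 38, 38],
)

```text
t: 50.45
tool_pos: [0.5086, 0.0775, 0.1032]
ee_rot: [0.201, 3.135, 0.0]
contact_force: [0.6, -0.9, 0.1]
opening: 0.0426
finger_force: 40.7
```

Call:
apply_moves(
  rotation=[
    [0, 0, 0],
    [0, 0, 0],
    [0, 0, 0],
    [0, 0, 0],
    [0, 0, 0],
  ],
  xyz=[
    [0, 0, -20],
    [0, 0, -12],
    [0, 0, -4],
    [0, 0, 0],
    [0, 0, 0],
  ],
  gripper=[38, 38, 38, 38, 38],
)

```text
t: 50.87
tool_pos: [0.5088, 0.0755, 0.0674]
ee_rot: [0.203, 3.135, -0.0]
contact_force: [0.9, 0.8, -0.2]
opening: 0.0428
finger_force: 40.7
```

Call:
apply_moves(
  rotation=[
    [0, 0, 0],
    [0, 0, 0],
    [0, 0, 0],
  ],
  xyz=[
    [0, 0, 0],
    [0, 0, 0],
    [0, 0, 0],
  ],
  gripper=[38, 38, 38],
)

```text
t: 51.12
tool_pos: [0.5093, 0.0759, 0.068]
ee_rot: [0.202, 3.133, 0.001]
contact_force: [-0.4, 0.2, 0.9]
opening: 0.0429
finger_force: 40.7
```

```bash
python3 st.py
```

```text
t 51.12 pos [509.3  75.9  68. ] yaw_y 82.62 z [ 0.002  0.    -1.   ] q [-0.21  0.4   0.03  1.84 -0.02  0.9   1.28] F [-0.4  0.2  0.9] op 42.9 40.68918228149414
```

Call:
apply_moves(
  rotation=[
    [0, 0, 0],
    [0, 0, 0],
    [0, 0, 0],
    [0, 0, 0],
    [0, 0, 0],
  ],
  xyz=[
    [-0.5, 0.3, -5],
    [0, 0, -3],
    [0, 0, -1.5],
    [0, 0, 0],
    [0, 0, 0],
  ],
  gripper=[38, 38, 38, 38, 38],
)

```text
t: 51.53
tool_pos: [0.5079, 0.0764, 0.058]
ee_rot: [-0.201, -3.135, 0.0]
contact_force: [-1.5, -0.7, 4.6]
opening: 0.0427
finger_force: 41.5
```

```bash
python3 st.py
```

```text
t 51.53 pos [507.9  76.4  58. ] yaw_y 82.66 z [-0.001 -0.    -1.   ] q [-0.21  0.42  0.03  1.85 -0.02  0.88  1.28] F [-1.5 -0.7  4.6] op 42.7 41.494317054748535
```

Call:
apply_moves(
  rotation=[
    [0, 0, 0],
    [0, 0, 0],
    [0, 0, 0],
    [0, 0, 0],
    [0, 0, 0],
  ],
  xyz=[
    [0, 0, 0],
    [0, 0, 0],
    [0, 0, 0],
    [0, 0, 0],
    [0, 0, 8],
  ],
  gripper=[44, 50, 56, 66, 66],
)

```text
t: 51.95
tool_pos: [0.5066, 0.0762, 0.0644]
ee_rot: [-0.201, -3.131, 0.001]
contact_force: [-1.0, 0.2, -0.5]
opening: 0.066
finger_force: 0.0
```

Call:
apply_moves(
  rotation=[
    [0, 0, 0],
    [0, 0, 0],
    [0, 0, 0],
    [0, 0, 0],
    [0, 0, 0],
  ],
  xyz=[
    [0, 0, 15],
    [0, 0, 25],
    [0, 0, 30],
    [-7.7, -33, 0],
    [-7.7, -33, 0],
  ],
  gripper=[66, 66, 66, 66, 66],
)

```text
t: 52.37
tool_pos: [0.4952, 0.0124, 0.1387]
ee_rot: [0.191, 3.129, 0.003]
contact_force: [0.2, -1.3, -0.8]
opening: 0.066
finger_force: 0.0
```

Call:
apply_moves(
  rotation=[
    [0, 0, 0],
    [0, 0, 0],
    [0, 0, 0],
    [0, 0, 0],
    [0, 0, 0],
  ],
  xyz=[
    [-7.7, -33, 0],
    [-7.7, -33, 0],
    [-7.7, -33, 0],
    [-7.7, -33, 0],
    [-7.7, -33, 0],
  ],
  gripper=[66, 66, 66, 66, 66],
)

```text
t: 52.78
tool_pos: [0.4539, -0.1561, 0.1365]
ee_rot: [0.201, 3.134, -0.0]
contact_force: [0.2, -0.1, -0.1]
opening: 0.0659
finger_force: 0.0
```

Call:
apply_moves(
  rotation=[
    [0, 0, 0],
    [0, 0, 0],
    [0, 0, 0],
    [0, 0, 0],
    [0, 0, 0],
  ],
  xyz=[
    [-7.7, -33, 0],
    [-7.7, -33, 0],
    [-7.7, -33, 0],
    [0, 0, -10],
    [0, 0, 0],
  ],
  gripper=[66, 66, 66, 66, 66],
)

```text
t: 53.2
tool_pos: [0.4292, -0.256, 0.1251]
ee_rot: [-0.21, -3.133, 0.0]
contact_force: [0.3, 1.9, -0.3]
opening: 0.0657
finger_force: 0.0
```

```bash
python3 st.py; python3 rows.py
```

```text
t 53.2 pos [ 429.2 -256.   125.1] yaw_y 82.31 z [-0.002 -0.    -1.   ] q [ 0.32  0.31  0.23  1.82 -0.08  1.02  2.01] F [ 0.3  1.9 -0.3] op 65.7 0.0
[(272, 296, 303), (273, 294, 304), (274, 293, 306), (275, 292, 307), (276, 291, 308), (277, 291, 308), (278, 291, 308), (279, 290, 308), (280, 290, 308), (281, 290, 308), (282, 291, 308), (283, 291, 308), (284, 291, 308), (285, 291, 308), (286, 292, 307), (287, 293, 306), (288, 294, 305), (289, 296, 304)]
0.064 [[300.6, 269.4], [288.6, 278.0], [297.2, 290.0], [309.3, 281.3]]
0.054 [[300.7, 270.1], [288.7, 278.7], [297.3, 290.5], [309.3, 281.9]]
0.044 [[300.7, 270.8], [288.9, 279.3], [297.4, 291.1], [309.3, 282.5]]
0.034 [[300.8, 271.6], [289.1, 280.0], [297.5, 291.6], [309.3, 283.2]]
top [438. 342.] [ 428.7 -254.4] 44.0 27.9
scene [183. 287.] [ 431.7 -252.9] 46.0 42.7
scene [447. 236.] [583.6 382.1] 55.1 35.7
```

Call:
apply_moves(
  rotation=[
    [0, 0, 0],
    [0, 0, 0],
    [0, 0, 0],
    [0, 0, 0],
    [0, 0, 0],
  ],
  xyz=[
    [0, 0, -35],
    [0, 0, -35],
    [0, 0, -25],
    [0, 0, -8],
    [0, 0, 0],
  ],
  gripper=[66, 66, 66, 66, 66],
)

```text
t: 53.77
tool_pos: [0.4302, -0.2511, 0.021]
ee_rot: [-0.197, -3.131, -0.004]
contact_force: [0.1, 0.3, 0.3]
opening: 0.0661
finger_force: 0.0
```

Call:
apply_moves(
  rotation=[
    [0, 0, 0],
    [0, 0, 0],
    [0, 0, 0],
    [0, 0, 0],
  ],
  xyz=[
    [0, 0, 0],
    [0, 0, 0],
    [0, 0, 0],
    [0, 0, 0],
  ],
  gripper=[66, 66, 66, 66],
)

```text
t: 54.1
tool_pos: [0.4324, -0.2542, 0.0243]
ee_rot: [0.201, 3.132, -0.002]
contact_force: [0.5, 0.1, -0.4]
opening: 0.0659
finger_force: 0.0
```

```bash
python3 st.py
```

```text
t 54.1 pos [ 432.4 -254.2   24.3] yaw_y 82.67 z [ 0.003 -0.001 -1.   ] q [ 0.34  0.45  0.2   1.92 -0.12  0.78  2.05] F [ 0.5  0.1 -0.4] op 65.9 0.0
```

Call:
apply_moves(
  rotation=[
    [0, 0, 0],
    [0, 0, 0],
    [0, 0, 0],
    [0, 0, 0],
    [0, 0, 0],
  ],
  xyz=[
    [0, 0, -6],
    [0, 0, -4],
    [0, 0, 0],
    [0, 0, 0],
    [0, 0, 0],
  ],
  gripper=[66, 66, 62, 54, 52],
)

```text
t: 54.52
tool_pos: [0.4309, -0.2536, 0.0125]
ee_rot: [-0.201, -3.135, -0.0]
contact_force: [0.4, -0.2, 0.5]
opening: 0.0518
finger_force: 0.0
```

```bash
python3 st.py
```

```text
t 54.52 pos [ 430.9 -253.6   12.5] yaw_y 82.65 z [-0.  0. -1.] q [ 0.34  0.47  0.2   1.92 -0.13  0.76  2.06] F [ 0.4 -0.2  0.5] op 51.8 0.0
```

Call:
apply_moves(
  rotation=[
    [0, 0, 0],
    [0, 0, 0],
    [0, 0, 0],
    [0, 0, 0],
    [0, 0, 0],
  ],
  xyz=[
    [0.4, 0, 0.5],
    [0, 0, 0],
    [0, 0, 0],
    [0, 0, 0],
    [0, 0, 0],
  ],
  gripper=[40, 38, 38, 38, 38],
)

```text
t: 54.93
tool_pos: [0.4318, -0.2538, 0.0135]
ee_rot: [0.201, 3.134, -0.0]
contact_force: [0.3, 0.2, 2.6]
opening: 0.0428
finger_force: 40.7
```

```bash
python3 st.py
```

```text
t 54.93 pos [ 431.8 -253.8   13.5] yaw_y 82.65 z [ 0.001 -0.    -1.   ] q [ 0.34  0.47  0.2   1.92 -0.13  0.76  2.06] F [0.3 0.2 2.6] op 42.8 40.7175475358963
```

Call:
apply_moves(
  rotation=[
    [0, 0, 0],
    [0, 0, 0],
    [0, 0, 0],
    [0, 0, 0],
    [0, 0, 0],
  ],
  xyz=[
    [0, 0, 15],
    [0, 0, 30],
    [0, 0, 35],
    [0, 0, 30],
    [0, 0, 5],
  ],
  gripper=[38, 38, 38, 38, 38],
)

```text
t: 55.35
tool_pos: [0.4348, -0.2556, 0.1335]
ee_rot: [0.201, 3.125, -0.006]
contact_force: [0.4, -1.1, 0.8]
opening: 0.0427
finger_force: 40.7
```

Call:
apply_moves(
  rotation=[
    [0, 0, 0],
    [0, 0, 0],
    [0, 0, 0],
    [0, 0, 0],
    [0, 0, 0],
  ],
  xyz=[
    [7.7, 33, 0],
    [7.7, 33, 0],
    [7.7, 33, 0],
    [7.7, 33, 0],
    [7.7, 33, 0],
  ],
  gripper=[38, 38, 38, 38, 38],
)

```text
t: 55.77
tool_pos: [0.4696, -0.0869, 0.1276]
ee_rot: [-0.202, -3.134, -0.0]
contact_force: [0.7, 0.4, -0.8]
opening: 0.0428
finger_force: 40.7
```

Call:
apply_moves(
  rotation=[
    [0, 0, 0],
    [0, 0, 0],
    [0, 0, 0],
    [0, 0, 0],
    [0, 0, 0],
  ],
  xyz=[
    [7.7, 33, 0],
    [7.7, 33, 0],
    [7.7, 33, 0],
    [7.7, 33, 0],
    [7.7, 33, 0],
  ],
  gripper=[38, 38, 38, 38, 38],
)

```text
t: 56.18
tool_pos: [0.508, 0.078, 0.1274]
ee_rot: [-0.201, -3.134, 0.0]
contact_force: [0.4, 0.1, 0.8]
opening: 0.0425
finger_force: 40.7
```

Call:
apply_moves(
  rotation=[
    [0, 0, 0],
    [0, 0, 0],
    [0, 0, 0],
    [0, 0, 0],
    [0, 0, 0],
  ],
  xyz=[
    [0, 0, -25],
    [0, 0, -17],
    [0, 0, -5],
    [0, 0, 0],
    [0, 0, 0],
  ],
  gripper=[38, 38, 38, 38, 38],
)

```text
t: 56.6
tool_pos: [0.5084, 0.0758, 0.0811]
ee_rot: [-0.203, -3.134, 0.001]
contact_force: [-0.5, 0.2, -0.5]
opening: 0.0428
finger_force: 40.7
```

```bash
python3 st.py
```

```text
t 56.6 pos [508.4  75.8  81.1] yaw_y 82.60 z [-0.001 -0.    -1.   ] q [-0.21  0.39  0.04  1.83 -0.02  0.93  1.28] F [-0.5  0.2 -0.5] op 42.8 40.73310434818268
```

Call:
apply_moves(
  rotation=[
    [0, 0, 0],
    [0, 0, 0],
    [0, 0, 0],
    [0, 0, 0],
    [0, 0, 0],
  ],
  xyz=[
    [0, 0, -7],
    [0, 0, -4],
    [0, 0, -1],
    [0, 0, 0],
    [0, 0, 0],
  ],
  gripper=[38, 38, 38, 38, 38],
)

```text
t: 57.02
tool_pos: [0.5087, 0.0763, 0.0694]
ee_rot: [0.201, 3.135, 0.0]
contact_force: [1.4, -0.5, -0.2]
opening: 0.0428
finger_force: 40.7
```

```bash
python3 st.py
```

```text
t 57.02 pos [508.7  76.3  69.4] yaw_y 82.65 z [ 0.  0. -1.] q [-0.21  0.4   0.04  1.84 -0.02  0.9   1.28] F [ 1.4 -0.5 -0.2] op 42.8 40.732823610305786
```

Call:
apply_moves(
  rotation=[
    [0, 0, 0],
    [0, 0, 0],
    [0, 0, 0],
    [0, 0, 0],
    [0, 0, 0],
  ],
  xyz=[
    [0, 0, -1.7],
    [0, 0, 0],
    [0, 0, 0],
    [0, 0, 0],
    [0, 0, 0],
  ],
  gripper=[38, 38, 38, 44, 50],
)

```text
t: 57.43
tool_pos: [0.5086, 0.0765, 0.0676]
ee_rot: [0.201, 3.135, 0.0]
contact_force: [0.4, -0.3, -0.8]
opening: 0.0499
finger_force: 0.0
```

Call:
apply_moves(
  rotation=[
    [0, 0, 0],
    [0, 0, 0],
    [0, 0, 0],
    [0, 0, 0],
    [0, 0, 0],
  ],
  xyz=[
    [0, 0, 0],
    [0, 0, 0],
    [0, 0, 8],
    [0, 0, 15],
    [0, 0, 25],
  ],
  gripper=[56, 66, 66, 66, 66],
)

```text
t: 57.85
tool_pos: [0.5064, 0.076, 0.1144]
ee_rot: [-0.201, -3.13, 0.002]
contact_force: [0.2, 0.5, 0.3]
opening: 0.066
finger_force: 0.0
```

Call:
apply_moves(
  rotation=[
    [0, 0, 0],
    [0, 0, 0],
    [0, 0, 0],
    [0, 0, 0],
    [0, 0, 0],
  ],
  xyz=[
    [0, 0, 25],
    [7.4, 30.5, 0],
    [7.4, 30.5, 0],
    [7.4, 30.5, 0],
    [7.4, 30.5, 0],
  ],
  gripper=[66, 60, 50, 50, 50],
)

```text
t: 58.27
tool_pos: [0.5386, 0.1997, 0.1417]
ee_rot: [0.202, 3.134, 0.001]
contact_force: [0.5, 0.5, -0.8]
opening: 0.0499
finger_force: 0.0
```

Call:
apply_moves(
  rotation=[
    [0, 0, 0],
    [0, 0, 0],
    [0, 0, 0],
    [0, 0, 0],
    [0, 0, 0],
  ],
  xyz=[
    [7.4, 30.5, 0],
    [7.4, 30.5, 0],
    [7.4, 30.5, 0],
    [7.4, 30.5, 0],
    [7.4, 30.5, 0],
  ],
  gripper=[50, 50, 50, 50, 50],
)

```text
t: 58.68
tool_pos: [0.5754, 0.3524, 0.1412]
ee_rot: [0.201, 3.135, 0.0]
contact_force: [0.2, -0.1, 1.2]
opening: 0.05
finger_force: 0.0
```

Call:
apply_moves(
  rotation=[
    [0, 0, 0],
    [0, 0, 0],
    [0, 0, 0],
    [0, 0, 0],
    [0, 0, 0],
  ],
  xyz=[
    [7.4, 30.5, 0],
    [0, 0, -35],
    [0, 0, -30],
    [0, 0, 0],
    [0, 0, 0],
  ],
  gripper=[50, 50, 50, 50, 50],
)

```text
t: 59.1
tool_pos: [0.5812, 0.38, 0.0736]
ee_rot: [-0.201, -3.131, 0.006]
contact_force: [0.6, 0.5, -0.0]
opening: 0.0497
finger_force: 0.0
```

```bash
python3 st.py; python3 rows.py
```

```text
t 59.1 pos [581.2 380.   73.6] yaw_y 82.64 z [-0.004 -0.003 -1.   ] q [-0.59  0.73 -0.02  1.27  0.01  1.15  0.83] F [ 0.6  0.5 -0. ] op 49.7 0.0
[]
0.064 [[300.6, 269.4], [288.6, 278.0], [297.2, 290.0], [309.3, 281.3]]
0.054 [[300.7, 270.1], [288.7, 278.7], [297.3, 290.5], [309.3, 281.9]]
0.044 [[300.7, 270.8], [288.9, 279.3], [297.4, 291.1], [309.3, 282.5]]
0.034 [[300.8, 271.6], [289.1, 280.0], [297.5, 291.6], [309.3, 283.2]]
top [175. 237.] [580.3 381. ] 52.9 29.7
scene [316. 237.] [426.2  97.2] 57.0 34.1
```

Call:
apply_moves(
  rotation=[
    [0, 0, 0],
    [0, 0, 0],
    [0, 0, 0],
    [0, 0, 0],
    [0, 0, 0],
  ],
  xyz=[
    [0, 0, -25],
    [0, 0, -12],
    [0, 0, 0],
    [0, 0, 0],
    [0, 0, 0],
  ],
  gripper=[50, 50, 50, 50, 50],
)

```text
t: 59.67
tool_pos: [0.5832, 0.3817, 0.0398]
ee_rot: [0.201, 3.134, 0.002]
contact_force: [-0.0, 0.6, 0.3]
opening: 0.0501
finger_force: 0.0
```

```bash
python3 st.py
```

```text
t 59.67 pos [583.2 381.7  39.8] yaw_y 82.65 z [ 0.002  0.001 -1.   ] q [-0.59  0.76 -0.02  1.3   0.02  1.08  0.83] F [-0.   0.6  0.3] op 50.1 0.0
```

Call:
apply_moves(
  rotation=[
    [0, 0, 0],
    [0, 0, 0],
    [0, 0, 0],
    [0, 0, 0],
    [0, 0, 0],
  ],
  xyz=[
    [-0.4, -0.4, -12],
    [0, 0, -8],
    [0, 0, 0],
    [0, 0, 0],
    [0, 0, 0],
  ],
  gripper=[50, 50, 50, 40, 30],
  newtons=50,
)

```text
t: 60.08
tool_pos: [0.5821, 0.381, 0.0183]
ee_rot: [-0.201, -3.135, 0.0]
contact_force: [-0.7, 0.5, -0.4]
opening: 0.0306
finger_force: 0.0
```

Call:
apply_moves(
  rotation=[
    [0, 0, 0],
    [0, 0, 0],
    [0, 0, 0],
    [0, 0, 0],
    [0, 0, 0],
  ],
  xyz=[
    [0, 0, 0],
    [0, 0, 0],
    [0, 0, 0],
    [0, 0, 0],
    [0, 0, 0],
  ],
  gripper=[12, 12, 12, 12, 12],
)

```text
t: 60.5
tool_pos: [0.5825, 0.3813, 0.0191]
ee_rot: [0.201, 3.134, 0.001]
contact_force: [1.1, 0.4, 1.7]
opening: 0.0179
finger_force: 49.1
```

```bash
python3 st.py
```

```text
t 60.5 pos [582.5 381.3  19.1] yaw_y 82.66 z [ 0.001  0.001 -1.   ] q [-0.59  0.78 -0.02  1.31  0.02  1.05  0.83] F [1.1 0.4 1.7] op 17.9 49.100321531295776
```

Call:
apply_moves(
  rotation=[
    [0, 0, 0],
    [0, 0, 0],
    [0, 0, 0],
    [0, 0, 0],
    [0, 0, 0],
  ],
  xyz=[
    [0, 0, 15],
    [0, 0, 30],
    [0, 0, 35],
    [0, 0, 30],
    [0, 0, 10],
  ],
  gripper=[12, 12, 12, 12, 12],
)

```text
t: 60.92
tool_pos: [0.5845, 0.3826, 0.1441]
ee_rot: [0.201, 3.128, 0.009]
contact_force: [1.2, -0.1, -0.4]
opening: 0.018
finger_force: 49.0
```

Call:
apply_moves(
  rotation=[
    [0, 0, 0],
    [0, 0, 0],
    [0, 0, 0],
    [0, 0, 0],
    [0, 0, 0],
  ],
  xyz=[
    [-7.4, -30.5, 0],
    [-7.4, -30.5, 0],
    [-7.4, -30.5, 0],
    [-7.4, -30.5, 0],
    [-7.4, -30.5, 0],
  ],
  gripper=[12, 12, 12, 12, 12],
)

```text
t: 61.33
tool_pos: [0.5436, 0.2266, 0.1368]
ee_rot: [-0.201, -3.133, 0.002]
contact_force: [0.5, 0.6, -0.9]
opening: 0.0181
finger_force: 49.2
```

Call:
apply_moves(
  rotation=[
    [0, 0, 0],
    [0, 0, 0],
    [0, 0, 0],
    [0, 0, 0],
    [0, 0, 0],
  ],
  xyz=[
    [-7.4, -30.5, 0],
    [-7.4, -30.5, 0],
    [-7.4, -30.5, 0],
    [-7.4, -30.5, 0],
    [-7.4, -30.5, 0],
  ],
  gripper=[12, 12, 12, 12, 12],
)

```text
t: 61.75
tool_pos: [0.5064, 0.0744, 0.1372]
ee_rot: [-0.201, -3.133, 0.001]
contact_force: [-0.1, -0.5, -1.5]
opening: 0.0178
finger_force: 49.2
```

Call:
apply_moves(
  rotation=[
    [0, 0, 0],
    [0, 0, 0],
    [0, 0, 0],
    [0, 0, 0],
    [0, 0, 0],
  ],
  xyz=[
    [0, 0, -20],
    [0, 0, -15],
    [0, 0, -5],
    [0, 0, 0],
    [0, 0, 0],
  ],
  gripper=[12, 12, 12, 12, 12],
)

```text
t: 62.17
tool_pos: [0.5077, 0.0765, 0.098]
ee_rot: [-0.199, -3.134, 0.0]
contact_force: [-0.4, 0.2, -2.0]
opening: 0.0179
finger_force: 49.2
```

```bash
python3 st.py; python3 -c "
from h import *
g=grab('scene','p20.png'); im=g['pixels'].astype(int)
for z in (.064,.054,.024): print(z,proj(g,[[.5087+.023*np.cos(t),.0763+.023*np.sin(t),z] for t in np.arange(8)*.785]).round().astype(int).tolist())
c=cv2.imread('pics/p20.png')[195:275,285:385]; cv2.imwrite('pics/c20.png',cv2.resize(c,None,fx=7,fy=7,interpolation=2))"
```

```text
t 62.17 pos [507.7  76.5  98. ] yaw_y 82.72 z [-0.001 -0.    -1.   ] q [-0.21  0.36  0.03  1.81 -0.01  0.97  1.27] F [-0.4  0.2 -2. ] op 17.9 49.23521161079407
0.064 [[332, 245], [337, 241], [336, 237], [330, 234], [322, 235], [318, 238], [319, 243], [325, 246]]
0.054 [[332, 248], [337, 245], [336, 240], [330, 237], [322, 238], [318, 242], [319, 246], [325, 249]]
0.024 [[332, 259], [337, 255], [336, 250], [330, 248], [323, 248], [318, 252], [319, 256], [325, 259]]
```

Call:
apply_moves(
  rotation=[
    [0, 0, 0],
    [0, 0, 0],
    [0, 0, 0],
    [0, 0, 0],
    [0, 0, 0],
  ],
  xyz=[
    [0.3, 0, -7],
    [0, 0, -4],
    [0, 0, -2],
    [0, 0, 0],
    [0, 0, 0],
  ],
  gripper=[12, 12, 12, 12, 12],
)

```text
t: 62.63
tool_pos: [0.5084, 0.076, 0.0854]
ee_rot: [-0.201, -3.135, 0.0]
contact_force: [0.5, 0.6, -1.7]
opening: 0.0182
finger_force: 49.2
```

```bash
python3 st.py
```

```text
t 62.63 pos [508.4  76.   85.4] yaw_y 82.67 z [-0. -0. -1.] q [-0.21  0.38  0.03  1.82 -0.02  0.94  1.27] F [ 0.5  0.6 -1.7] op 18.2 49.23429250717163
```

Call:
apply_moves(
  rotation=[
    [0, 0, 0],
    [0, 0, 0],
    [0, 0, 0],
    [0, 0, 0],
    [0, 0, 0],
  ],
  xyz=[
    [0, 0, -1.5],
    [0, 0, -1],
    [0, 0, 0],
    [0, 0, 0],
    [0, 0, 0],
  ],
  gripper=[12, 12, 12, 12, 12],
)

```text
t: 63.05
tool_pos: [0.5085, 0.076, 0.0831]
ee_rot: [0.201, 3.135, 0.0]
contact_force: [-0.2, -0.1, -2.2]
opening: 0.018
finger_force: 49.1
```

```bash
python3 st.py
```

```text
t 63.05 pos [508.5  76.   83.1] yaw_y 82.66 z [ 0.  0. -1.] q [-0.21  0.38  0.03  1.82 -0.02  0.93  1.28] F [-0.2 -0.1 -2.2] op 18.0 49.128904938697815
```

Call:
apply_moves(
  rotation=[
    [0, 0, 0],
    [0, 0, 0],
    [0, 0, 0],
    [0, 0, 0],
    [0, 0, 0],
  ],
  xyz=[
    [0, 0, -0.8],
    [0, 0, 0],
    [0, 0, 0],
    [0, 0, 0],
    [0, 0, 0],
  ],
  gripper=[12, 12, 20, 26, 34],
)

```text
t: 63.47
tool_pos: [0.5087, 0.0761, 0.0823]
ee_rot: [0.201, 3.134, 0.0]
contact_force: [-0.7, 1.1, -0.2]
opening: 0.0337
finger_force: 0.0
```

Call:
apply_moves(
  rotation=[
    [0, 0, 0],
    [0, 0, 0],
    [0, 0, 0],
    [0, 0, 0],
    [0, 0, 0],
  ],
  xyz=[
    [0, 0, 0],
    [0, 0, 0],
    [0, 0, 10],
    [0, 0, 20],
    [0, 0, 25],
  ],
  gripper=[44, 50, 50, 50, 50],
)

```text
t: 63.88
tool_pos: [0.507, 0.0757, 0.1368]
ee_rot: [-0.201, -3.131, 0.002]
contact_force: [-0.4, -0.0, 0.1]
opening: 0.0499
finger_force: 0.0
```

Call:
apply_moves(
  rotation=[
    [0, 0, 0],
    [0, 0, 0],
    [0, 0, 0],
    [0, 0, 0],
    [0, 0, 0],
  ],
  xyz=[
    [0, -35, 10],
    [-10, -35, 0],
    [-15, -35, 0],
    [-10, -35, 0],
    [0, 0, 0],
  ],
  gripper=[50, 40, 20, 10, 0],
)

```text
t: 64.3
tool_pos: [0.4709, -0.0738, 0.1482]
ee_rot: [-0.222, -3.133, 0.009]
contact_force: [0.5, -2.0, -0.4]
opening: 0.0038
finger_force: 0.0
```

Call:
apply_moves(
  rotation=[
    [0, 0, 0],
    [0, 0, 0],
    [0, 0, 0],
    [0, 0, 0],
  ],
  xyz=[
    [0, -30, 0],
    [0, -30, 0],
    [0, 0, 0],
    [0, 0, 0],
  ],
  gripper=[0, 0, 0, 0],
)

```text
t: 64.63
tool_pos: [0.4735, -0.1263, 0.148]
ee_rot: [0.209, 3.134, -0.001]
contact_force: [0.1, 0.5, -0.0]
opening: -0.0003
finger_force: 0.0
```

```bash
python3 st.py; python3 -c "
from h import *
g=grab('scene','p21s.png');f=grab('top','p21t.png')
a=cv2.imread('pics/p21t.png')[235:325,245:345]; b=cv2.imread('pics/p21s.png')[195:285,285:385]
cv2.imwrite('pics/c21.png',cv2.resize(np.hstack([a,b]),None,fx=4,fy=4,interpolation=2))
s=[.5087,.0763]
for F,o in((f,(245,235)),(g,(285,195))): print(((proj(F,[[*s,.024],[*s,.064],[*s,.072],[*s,.092]])-o+.5)*4).round().tolist())"
```

```text
t 64.63 pos [ 473.5 -126.3  148. ] yaw_y 82.37 z [ 0.001 -0.001 -1.   ] q [ 0.1   0.26  0.15  1.82 -0.04  1.07  1.71] F [ 0.1  0.5 -0. ] op -0.3 0.0
[[219.0, 191.0], [218.0, 180.0], [217.0, 178.0], [217.0, 173.0]]
[[172.0, 235.0], [171.0, 181.0], [171.0, 170.0], [171.0, 142.0]]
```

View pics/c21.png

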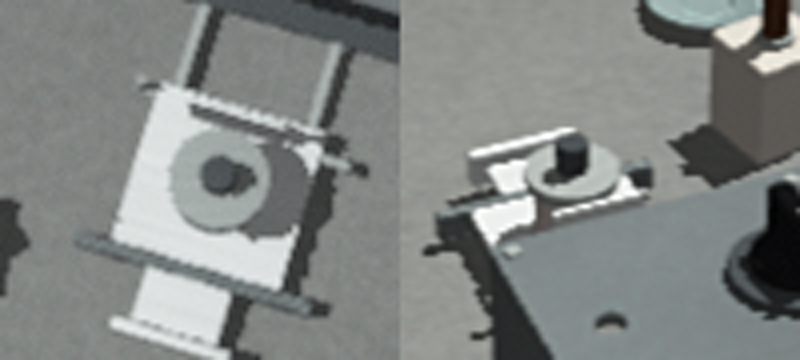

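The left half shows the weight centred on the stack at (219,178), as predicted. The right half shows it level, with no disc sticking out. Now to the front of the drawer.

Call:
apply_moves(
  rotation=[
    [0, 0, 0],
    [0, 0, 0],
    [0, 0, 0],
    [0, 0, 0],
    [0, 0, 0],
  ],
  xyz=[
    [-20, 25, 0],
    [-20, 30, 0],
    [-20, 33, 0],
    [-15, 33, 0],
    [-14, 33, 0],
  ],
  gripper=[0, 0, 0, 0, 0],
)

```text
t: 65.15
tool_pos: [0.3828, 0.0328, 0.1474]
ee_rot: [0.197, 3.135, 0.001]
contact_force: [0.8, 0.6, 0.1]
opening: -0.0001
finger_force: 0.0
```

Call:
apply_moves(
  rotation=[
    [0, 0, 0],
    [0, 0, 0],
    [0, 0, 0],
    [0, 0, 0],
    [0, 0, 0],
  ],
  xyz=[
    [0, 33, 0],
    [0, 32, 0],
    [0, 0, -30],
    [0, 0, -25],
    [0, 0, 0],
  ],
  gripper=[0, 0, 0, 0, 0],
)

```text
t: 65.57
tool_pos: [0.3799, 0.0962, 0.0889]
ee_rot: [-0.192, -3.127, 0.004]
contact_force: [-2.0, -1.1, 0.2]
opening: 0.0001
finger_force: 0.0
```

Call:
apply_moves(
  rotation=[
    [0, 0, 0],
    [0, 0, 0],
    [0, 0, 0],
  ],
  xyz=[
    [0, 0, 0],
    [0, 0, 0],
    [0, 0, 0],
  ],
  gripper=[0, 0, 0],
)

```text
t: 65.82
tool_pos: [0.3858, 0.0954, 0.0937]
ee_rot: [0.201, 3.132, 0.002]
contact_force: [0.0, 1.2, 0.8]
opening: 0.0003
finger_force: 0.0
```

```bash
python3 st.py
```

```text
t 65.82 pos [385.8  95.4  93.7] yaw_y 82.65 z [ 0.003  0.001 -1.   ] q [-0.23  0.16 -0.06  2.1   0.01  0.88  1.14] F [0.  1.2 0.8] op 0.3 0.0
```

Call:
apply_moves(
  rotation=[
    [0, 0, 0],
    [0, 0, 0],
    [0, 0, 0],
    [0, 0, 0],
    [0, 0, 0],
  ],
  xyz=[
    [0, -2, -20],
    [0, 0, -20],
    [0, 0, -18],
    [0, 0, -8],
    [0, 0, 0],
  ],
  gripper=[0, 0, 0, 0, 0],
)

```text
t: 66.23
tool_pos: [0.3839, 0.0926, 0.0257]
ee_rot: [-0.202, -3.133, 0.001]
contact_force: [-0.6, 1.1, 0.2]
opening: -0.0
finger_force: 0.0
```

Call:
apply_moves(
  rotation=[
    [0, 0, 0],
    [0, 0, 0],
    [0, 0, 0],
    [0, 0, 0],
    [0, 0, 0],
  ],
  xyz=[
    [0, 0, 0],
    [4, -0.6, 0],
    [4, -0.6, 0],
    [4, -0.6, 0],
    [4, -0.6, 0],
  ],
  gripper=[0, 0, 0, 0, 0],
)

```text
t: 66.65
tool_pos: [0.4018, 0.0907, 0.027]
ee_rot: [0.201, 3.133, 0.001]
contact_force: [0.7, -0.5, -0.9]
opening: -0.0004
finger_force: 0.0
```

```bash
python3 st.py
```

```text
t 66.65 pos [401.8  90.7  27. ] yaw_y 82.65 z [ 0.002  0.    -1.   ] q [-0.22  0.3  -0.05  2.13  0.02  0.7   1.16] F [ 0.7 -0.5 -0.9] op -0.4 0.0
```

Call:
apply_moves(
  rotation=[
    [0, 0, 0],
    [0, 0, 0],
    [0, 0, 0],
    [0, 0, 0],
    [0, 0, 0],
  ],
  xyz=[
    [3, -0.4, -1],
    [3, -0.4, 0],
    [4, -0.55, 0],
    [5, -0.7, 0],
    [6, -0.8, 0],
  ],
  gripper=[0, 0, 0, 0, 0],
)

```text
t: 67.07
tool_pos: [0.4186, 0.0877, 0.0246]
ee_rot: [-0.2, -3.129, 0.002]
contact_force: [-6.0, 1.0, 5.6]
opening: -0.0001
finger_force: 3.0
```

Call:
apply_moves(
  rotation=[
    [0, 0, 0],
    [0, 0, 0],
    [0, 0, 0],
    [0, 0, 0],
    [0, 0, 0],
  ],
  xyz=[
    [7, -1, 0],
    [7, -1, 0],
    [7, -1, 0],
    [7, -1, 0],
    [7, -1, 0],
  ],
  gripper=[0, 0, 0, 0, 0],
)

```text
t: 67.48
tool_pos: [0.4532, 0.0827, 0.0245]
ee_rot: [-0.2, -3.128, 0.002]
contact_force: [-6.5, 0.6, 6.5]
opening: 0.0
finger_force: 3.5
```

```bash
python3 st.py
```

```text
t 67.48 pos [453.2  82.7  24.5] yaw_y 82.70 z [-0.008 -0.001 -1.   ] q [-0.18  0.39 -0.04  2.01  0.02  0.76  1.21] F [-6.5  0.6  6.5] op 0.0 3.542388528585434
```

Call:
apply_moves(
  rotation=[
    [0, 0, 0],
    [0, 0, 0],
    [0, 0, 0],
    [0, 0, 0],
    [0, 0, 0],
  ],
  xyz=[
    [7, -1, 0],
    [7, -1, 0],
    [7, -1, 0],
    [7, -1, 0],
    [7, -1, 0],
  ],
  gripper=[0, 0, 0, 0, 0],
)

```text
t: 67.9
tool_pos: [0.4878, 0.0776, 0.0244]
ee_rot: [-0.2, -3.127, 0.002]
contact_force: [-7.5, -0.3, 5.2]
opening: 0.0001
finger_force: 3.9
```

Call:
apply_moves(
  rotation=[
    [0, 0, 0],
    [0, 0, 0],
    [0, 0, 0],
    [0, 0, 0],
    [0, 0, 0],
  ],
  xyz=[
    [7, -1, 0],
    [7, -1, 0],
    [7, -1, 0],
    [6, -0.8, 0],
    [5, -0.7, 0],
  ],
  gripper=[0, 0, 0, 0, 0],
)

```text
t: 68.32
tool_pos: [0.52, 0.0729, 0.0244]
ee_rot: [-0.2, -3.127, 0.002]
contact_force: [-6.9, -0.4, 6.2]
opening: -0.0001
finger_force: 3.7
```

```bash
python3 st.py
```

```text
t 68.32 pos [520.   72.9  24.4] yaw_y 82.67 z [-0.008 -0.001 -1.   ] q [-0.15  0.49 -0.03  1.83  0.02  0.83  1.26] F [-6.9 -0.4  6.2] op -0.1 3.697549430653453
```

Call:
apply_moves(
  rotation=[
    [0, 0, 0],
    [0, 0, 0],
    [0, 0, 0],
    [0, 0, 0],
    [0, 0, 0],
  ],
  xyz=[
    [5, -0.7, 0],
    [5, -0.7, 0],
    [5, -0.7, 0],
    [5, -0.7, 0],
    [5, -0.7, 0],
  ],
  gripper=[0, 0, 0, 0, 0],
)

```text
t: 68.73
tool_pos: [0.5397, 0.0701, 0.0238]
ee_rot: [-0.198, -3.116, 0.003]
contact_force: [-18.3, 1.7, 16.0]
opening: -0.0
finger_force: 9.5
```

Call:
apply_moves(
  rotation=[
    [0, 0, 0],
    [0, 0, 0],
    [0, 0, 0],
    [0, 0, 0],
  ],
  xyz=[
    [3, -0.4, 0],
    [3, -0.4, 0],
    [2, -0.3, 0],
    [0, 0, 0],
  ],
  gripper=[0, 0, 0, 0],
)

```text
t: 69.07
tool_pos: [0.5533, 0.0682, 0.0238]
ee_rot: [-0.2, -3.128, 0.002]
contact_force: [-3.6, -0.6, -0.3]
opening: -0.0003
finger_force: 1.5
```

```bash
python3 st.py
```

```text
t 69.07 pos [553.3  68.2  23.8] yaw_y 82.67 z [-0.007 -0.001 -1.   ] q [-0.13  0.54 -0.02  1.74  0.02  0.86  1.28] F [-3.6 -0.6 -0.3] op -0.3 1.544462475576438
```

Call:
apply_moves(
  rotation=[
    [0, 0, 0],
    [0, 0, 0],
    [0, 0, 0],
    [0, 0, 0],
  ],
  xyz=[
    [2, -0.3, 0],
    [1.5, -0.2, 0],
    [0, 0, 0],
    [0, 0, 0],
  ],
  gripper=[0, 0, 0, 0],
)

```text
t: 69.4
tool_pos: [0.5568, 0.0676, 0.0238]
ee_rot: [-0.201, -3.128, 0.002]
contact_force: [-5.1, -0.1, 0.4]
opening: 0.0002
finger_force: 2.7
```

```bash
python3 st.py
```

```text
t 69.4 pos [556.8  67.6  23.8] yaw_y 82.66 z [-0.007 -0.001 -1.   ] q [-0.13  0.55 -0.02  1.73  0.02  0.87  1.28] F [-5.1 -0.1  0.4] op 0.2 2.6923780934885144
```

Call:
apply_moves(
  rotation=[
    [0, 0, 0],
    [0, 0, 0],
    [0, 0, 0],
    [0, 0, 0],
  ],
  xyz=[
    [1.5, -0.2, 0],
    [1.5, -0.2, 0],
    [0, 0, 0],
    [0, 0, 0],
  ],
  gripper=[0, 0, 0, 0],
)

```text
t: 69.73
tool_pos: [0.5586, 0.0674, 0.0238]
ee_rot: [-0.2, -3.126, 0.003]
contact_force: [-8.1, 1.1, 3.0]
opening: 0.0003
finger_force: 3.8
```

```bash
python3 st.py
```

```text
t 69.73 pos [558.6  67.4  23.8] yaw_y 82.67 z [-0.01  -0.001 -1.   ] q [-0.13  0.55 -0.02  1.73  0.02  0.87  1.28] F [-8.1  1.1  3. ] op 0.3 3.840520279482007
```

Call:
apply_moves(
  rotation=[
    [0, 0, 0],
    [0, 0, 0],
    [0, 0, 0],
    [0, 0, 0],
  ],
  xyz=[
    [1.5, -0.2, 0],
    [1.5, -0.2, 0],
    [0, 0, 0],
    [0, 0, 0],
  ],
  gripper=[0, 0, 0, 0],
)

```text
t: 70.07
tool_pos: [0.5587, 0.0673, 0.0237]
ee_rot: [-0.199, -3.12, 0.003]
contact_force: [-13.6, -0.0, 9.0]
opening: 0.0004
finger_force: 6.6
```

```bash
python3 st.py
```

```text
t 70.07 pos [558.7  67.3  23.7] yaw_y 82.69 z [-0.016 -0.001 -1.   ] q [-0.13  0.56 -0.02  1.72  0.02  0.88  1.28] F [-13.6  -0.    9. ] op 0.4 6.63719929754734
```

That's the hard stop. I'll back off slowly and check that the drawer stays shut.

Call:
apply_moves(
  rotation=[
    [0, 0, 0],
    [0, 0, 0],
    [0, 0, 0],
    [0, 0, 0],
    [0, 0, 0],
  ],
  xyz=[
    [-3, 0.4, 0],
    [-4, 0.5, 0],
    [-5, 0.7, 0],
    [-5, 0.7, 0],
    [0, 0, 0],
  ],
  gripper=[0, 0, 0, 0, 0],
)

```text
t: 70.48
tool_pos: [0.5496, 0.0701, 0.0257]
ee_rot: [0.2, 3.133, 0.001]
contact_force: [0.1, -0.1, 0.5]
opening: -0.0
finger_force: 0.0
```

```bash
python3 st.py
```

```text
t 70.48 pos [549.6  70.1  25.7] yaw_y 82.69 z [ 0.002  0.001 -1.   ] q [-0.14  0.53 -0.03  1.76  0.02  0.85  1.27] F [ 0.1 -0.1  0.5] op -0.0 0.0
```

Call:
apply_moves(
  rotation=[
    [0, 0, 0],
    [0, 0, 0],
    [0, 0, 0],
    [0, 0, 0],
    [0, 0, 0],
  ],
  xyz=[
    [-15, 2, 0],
    [-30, 4, 0],
    [-30, 4, 10],
    [0, 0, 35],
    [0, 0, 40],
  ],
  gripper=[0, 0, 0, 0, 0],
)

```text
t: 70.9
tool_pos: [0.4686, 0.0793, 0.108]
ee_rot: [-0.198, -3.127, 0.004]
contact_force: [1.9, 0.5, 0.6]
opening: 0.0003
finger_force: 0.0
```

Call:
apply_moves(
  rotation=[
    [0, 0, 0],
    [0, 0, 0],
    [0, 0, 0],
    [0, 0, 0],
    [0, 0, 0],
  ],
  xyz=[
    [0, -20, 40],
    [0, -35, 20],
    [0, -40, 0],
    [0, -40, 0],
    [0, -40, 0],
  ],
  gripper=[0, 0, 0, 0, 0],
)

```text
t: 71.32
tool_pos: [0.476, -0.096, 0.1696]
ee_rot: [0.199, 3.128, -0.001]
contact_force: [0.9, 0.7, -0.6]
opening: 0.0001
finger_force: 0.0
```

Call:
apply_moves(
  rotation=[
    [0, 0, 0],
    [0, 0, 0],
    [0, 0, 0],
    [0, 0, 0],
    [0, 0, 0],
  ],
  xyz=[
    [0, -40, 0],
    [0, -20, 0],
    [0, 0, 0],
    [0, 0, 0],
    [0, 0, 0],
  ],
  gripper=[0, 0, 0, 0, 0],
)

```text
t: 71.73
tool_pos: [0.475, -0.153, 0.168]
ee_rot: [0.199, 3.133, 0.001]
contact_force: [-0.7, 1.1, -0.2]
opening: 0.0001
finger_force: 0.0
```

```bash
python3 st.py; python3 -c "
from h import *
f=grab('top','e_t.png'); a=cv2.imread('pics/top0.png').astype(int); b=cv2.imread('pics/e_t.png').astype(int)
d=np.abs(a-b).mean(2)
def reg(n,u0,u1,v0,v1): print(n,'mean diff',d[v0:v1,u0:u1].mean().round(1))
reg('drawer front',285,345,228,268); reg('stand/pin',198,232,275,310); reg('jar',480,510,315,340); reg('gasket',485,515,265,293); reg('blue',115,140,277,298); reg('green',232,256,198,220); reg('hole',335,360,190,215)
g=b[250:264,300:322].mean(2).astype(int); print(g)
print(a[250:264,300:322].mean(2).astype(int))"
```

```text
t 71.73 pos [ 475. -153.  168.] yaw_y 82.73 z [ 0.002  0.001 -1.   ] q [ 0.18  0.26  0.12  1.76 -0.04  1.12  1.75] F [-0.7  1.1 -0.2] op 0.1 0.0
drawer front mean diff 3.2
stand/pin mean diff 4.8
jar mean diff 47.9
gasket mean diff 35.7
blue mean diff 3.0
green mean diff 2.8
hole mean diff 2.9
[[220 219 220 220 219 219 217 216 218 214 213 216 215 216 218 216 217 218
  217 219 186 113]
 [221 220 222 220 219 220 217 219 218 218 218 216 214 213 216 215 215 217
  219 220 167  84]
 [212 212 211 216 221 221 220 220 220 220 218 219 218 216 216 214 214 213
  213 210 150  68]
 [209 205 200 199 206 207 217 221 220 220 219 220 219 220 219 219 217 215
  213 179 110  56]
 [223 222 219 205 195 190 196 199 206 218 221 220 220 219 220 220 220 219
  218 168  80  61]
 [206 221 224 224 224 220 205 189 195 211 204 206 217 219 222 220 221 221
  213 152  73  54]
 [131 170 191 202 214 220 223 223 220 213 194 194 209 208 211 209 214 219
  200 131  61  58]
 [102  93  94 121 156 182 196 211 218 223 222 219 212 201 202 195 195 195
  177 116  57  56]
 [123 115 106 105  98  94 112 152 177 192 209 220 222 222 220
[... 1100 characters left out ...]
2 190 207 205 205 203 213 218
  196 129  55  53]
 [ 96  92  87 119 158 177 189 205 215 217 217 216 206 196 196 190 188 194
  174 114  58  54]
 [118 108 105 101  95  92 110 150 173 187 204 218 218 217 217 210 191 178
  162 145 116  78]
 [127 130 124 122 118 112 103  95  87 105 141 173 188 197 210 214 212 213
  208 204 185 145]
 [129 132 128 130 125 126 124 112 103 100  92  89 100 124 158 176 191 203
  212 212 216 185]
 [126 128 128 131 127 128 129 128 127 122 112 103 106 103  95  90 114 149
  173 184 204 160]
 [126 126 130 129 129 129 130 130 126 128 128 127 122 121 116 111 103  97
   89 103 142 117]
 [124 125 129 130 127 127 128 126 130 128 128 129 125 126 130 131 125 118
  108  94  80  69]]
```

The drawer image matches the initial shut state and the pin is back in its stand. The differences at the jar and gasket fit the arm's shadow, and the arm never went near them. Handing in.

```bash
python3 -c "
from bench import arm
print(arm.job_done())"
```

```text
the job is handed in; nothing more can be done
None
```

The job is handed in at about 72 s of the 210 s: lock knob at its stop, all four discs and the top weight centred on the plate, drawer latched, pin back in its stand, and the jar and rubber ring not approached (their last image check was blurred by the arm's shadow).

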